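# Scrap sticks through the sprung flap

## Task

Hold the spring-loaded flap of the scrap box open by standing the blue weight on its red push pad. With the flap so held, drop first the knotty stick that leans in the sloped rest end-first through the slot; then lay the other knotty stick, from the bench, into the rest and let go of it, so that you can take it again by its upper end, and drop it through the slot too. Finally put the weight back into its tray pocket so that the flap closes, and leave everything else where it is.

Things in the scene. Friction and masses are not known exactly. Their poses are not given: they have to be found in the camera images.
- scrap_box: Grey steel scrap box hung on the back edge of the bench; only its place along the edge varies, it is never turned. Origin: centre of the slot mouth, on the top plate, 70 mm above the bench; axes as the world's. The plate reaches 62 mm from the origin in x either way, and from y -62 to y +178 mm. Apart from flap, pad and weight nothing on it is higher than 10 mm.
- slot (a point): The same point as the box's origin: centre of the slot mouth. Mouth 56 (x) by 40 mm (y), narrowing over 8 mm to a straight throat 44 (x) by 28 mm (y) that ends 34 mm below the top plate; the box below is empty down to 185 mm under the plate, where a slick slope slides the stick aside, clear of the slot. A stick passes only end-first and upright, with its 30 mm width along x.
- flap (a joint): Yellow flap 66 x 56 x 4 mm over the slot, hinged along x, 30 mm to the -y side of the slot centre. 0 = shut (by spring); grows as its +y edge lifts; 1.75 rad = fully open, just past upright, edge 60 mm above the top plate. It cannot be pushed into the slot. The push pad drives it: 14 mm of pad travel opens it fully, and it shuts by itself when the pad comes up.
- hold_pad (a joint): Travel of the push pad, m: 0 = up, 0.014 = fully down. It moves straight down against a spring (3 N at the start, 5.4 N fully down) and is damped: the weight needs some 0.2 s to sink it.
- pad_top (a point): Centre of the top of the red push pad (84 mm along x, 62 mm along y, flat), 115 mm to the +y side of the slot; 92 mm above the bench when up, 78 mm when down.
- weight_centre (a point): Blue weight, 0.86 kg; this point is half-way up (31 mm above its flat underside, 62 mm tall). Base 76 (own x) x 52 (own y) x 26 mm high; on it, centred, an upright steel grip rib, 54 mm long (own x), 14 mm thick (own y), 26 to 62 mm above the underside: grip it across the 14 mm. Own z is up.
- pocket (a point): Centre of the pocket's floor in the black tray (120 x 92 mm, 18 mm high, orange floor), 4 mm above the bench. Pocket 84 (own x) x 60 mm (own y), 14 mm deep: 4 mm of play round the weight's base, whose x goes along the pocket's x, either way round. The weight starts in it.
- rest: Fixed sloped plywood rest; origin under the centre of its base (74 own x, 150 own y, 12 mm thick). Its slope rises at 45 degrees towards its own -y: a rib 24 mm wide, 92 mm long, with a stop and two cheeks (36 mm long, 38 mm apart, 16 mm above the slope) at its lower end. A stick lies on it on its 30 mm face, lengthwise, against the stop; its upper 48 mm jut out past the rib.
- rest_centre (a point): Where the centre of a stick is when it leans in the rest against the stop, 82 mm above the bench; axes as the rest's.
- stick_a_centre (a point): Centre of the pale knotty wooden stick (dark burnt knot) that starts leaning in the rest: 30 (own x) x 140 (own y) x 18 mm (own z), about 45 g. In the rest its own y points down the slope.
- stick_b_centre (a point): Centre of the second stick, just like the first (30 x 140 x 18 mm, about 45 g), which starts lying flat on the bench, its own z up. Beware of the tall fixed stand with wide hoops on the left of the bench, near the robot (hoops within 0.21 m of x 0.24, y 0.485).
- pencil: Red pencil, 14 x 168 x 8 mm (long side own y), a bystander between tray and stick, origin under its middle. Leave alone.
- good_blank: Dark knot-free good blank, 50 x 105 x 22 mm, bystander. Leave alone.
- masking_tape: Roll of masking tape, 110 mm across, 25 mm high, bystander.
- nail_tin: Tin of nails, 75 mm across, 115 mm tall, bystander.
- sanding_block: Sanding block 65 x 112 x 32 mm, bystander.
- tape_measure: Yellow tape measure 36 x 79 x 64 mm, bystander.
- spanner: Spanner 28 x 164 x 8 mm (long side own y), bystander beside the rest.
- screwdriver: Yellow screwdriver 25 x 148 x 22 mm, bystander.
Mind the look-alikes: they are no part of the job. Of the things that look like the rest, the larger one is meant.

How it is judged (in metres and radians):
On the way, in this order (a step that is already met when the one before it is completed fails the run):
1. the weight stands on the push pad and holds the flap open (value of joint flap above 1.3 rad and horizontal distance between weight_centre and pad_top below 0.03 m and contact force between the fingers and weight below 0.2 N), for 0.2 s.
2. the stick from the rest has dropped into the box while the flap was held open (value of joint flap above 1.3 rad and z of stick_a_centre in the frame of scrap_box below -0.085 m and x of stick_a_centre in the frame of scrap_box between -0.062 and 0.062 m and y of stick_a_centre in the frame of scrap_box between -0.062 and 0.178 m), for 0.1 s.
3. the second stick lies in the rest, let go (value of joint flap above 1.3 rad and distance between stick_b_centre and rest_centre below 0.03 m and angle between the y axis of stick_b_centre and the y axis of rest, either way round between 0.62 and 0.95 rad and contact force between the fingers and stick_b below 0.1 N), for 0.15 s.
4. the second stick has dropped into the box too while the flap was held open (value of joint flap above 1.3 rad and z of stick_b_centre in the frame of scrap_box below -0.085 m and x of stick_b_centre in the frame of scrap_box between -0.062 and 0.062 m and y of stick_b_centre in the frame of scrap_box between -0.062 and 0.178 m), for 0.1 s.
At the end, for the whole second after the job is handed in: Both sticks lie at rest inside the scrap box (centres 85 mm or more below its top), the flap is closed (under 0.1 rad), and the weight stands upright, down on the floor of its tray pocket (centre within 7 mm of the pocket's, sunk to within 4 mm of the floor) (z of each of stick_a_centre, stick_b_centre in the frame of scrap_box below -0.085 m and x of stick_a_centre in the frame of scrap_box between -0.062 and 0.062 m and y of stick_a_centre in the frame of scrap_box between -0.062 and 0.178 m and x of stick_b_centre in the frame of scrap_box between -0.062 and 0.062 m and y of stick_b_centre in the frame of scrap_box between -0.062 and 0.178 m and value of joint flap below 0.1 rad and horizontal distance between weight_centre and pocket below 0.007 m and z of weight_centre in the frame of pocket below 0.035 m and angle between weight_centre's own z axis and vertical below 0.06 rad and linear speed of weight below 0.01 m/s and linear speed of each of stick_a, stick_b below 0.03 m/s); the robot touches nothing.
It fails at once if a bystander is disturbed (moved more than 20 mm) (distance of any of pencil, good_blank, masking_tape, nail_tin, sanding_block, tape_measure, spanner, screwdriver from where it was at the start of the episode above 0.02 m).
It also fails if it takes over 72 s, if anything falls off the work surface, if the arm or the gripper's body presses on something with over 40 N, if the wrist force passes 120 N, or if a joint passes its speed limit or range.

## Robot

A 7-joint arm with a two-finger parallel gripper is mounted at the origin on the work surface; the furniture and walls round the work are solid. World frame = base frame: x ahead of the robot, y to its left, z up, the work surface at z = 0. Lengths are in mm, angles in rad, forces in N, time in s.
With the tool pointing down it reaches from about 400 to 875 mm from the base axis. Payload 4.4 kg.
Tool frame: the origin (TCP) lies at the very end of the fingers, on their centre line; the grasp point (between the pads) lies 19 mm behind it; z points along the fingers, y is the direction in which the jaws open and shut (so a half turn about z gives the same grasp; the last joint's range is limited). The gripper opens to 85 mm and grips with 20 to 120 N. Pads are 22 mm wide; open, the fingers measure 114 mm over their backs; the gripper's body (76 mm by 85 mm) begins 54 mm behind the grasp point. The pads swing forward as they close: fully open they stand 13 mm farther back than shut.
Start: joints at [1.13, 0.628, 0.038, 1.517, -0.027, 0.996, -0.02], TCP at [237.985, -604.881, 203.313] pointing down, gripper open.
Joint ranges: [-3.06, 3.06], [-0.37, 2.12], [-1.25, 1.32], [0.18, 2.47], [-1.1, 4.24], [0.23, 1.98], [-2.94, 2.94]. Speed limits (rad/s): [2.57, 2.57, 3.14, 3.14, 3.14, 3.14, 3.14].

## Interface

Orientations are given as [roll, pitch, yaw] about the fixed x, y, z axes, in that order (R = Rz(yaw) Ry(pitch) Rx(roll)).
In Python, from cell import read_state, get_image, finish_job gives the robot as it stands.
- The arm moves only by the tool carry_out, never from a script. Its argument "series" is a list that holds one entry, the list of rows, each a list of 7 numbers: the shift along the tool's x, y, z in cm, then the turn, a rotation vector about the tool's x, y, z in rad, then the finger opening in cm, from 0 to 8.54. In form: [[[x, y, z, wx, wy, wz, grip], ...]]. A call has 1 to 5 rows; each row is the pose to reach, as a shift and turn from the pose commanded when the call began, along the tool's axes at that moment; what a row does not reach only later rows make up. A row lasts 1/12 s, in which the tool goes at most 41.7 mm and 7.16 degrees, less where a joint would pass 70% of its speed; a pose out of reach is approached as far as the arm can. A call with a gripper value outside its range is refused whole. The fingers move at their own pace and stop on an object; the grip force is fixed at half the most. Time passes only in rows, so rows that repeat a pose let the fingers close. It gives the time, the measured TCP pose, the force and the opening at its end, in the units of the state.
- read_state(): the state, without advancing time (a new reading comes with each control period).
- get_image(name): name is "side" or "top" or "wrist"; returns a dict with "img" (420x560x3 uint8, blue, green, red), "z_map" (420x560 float32, mm along the optical axis (not along the pixel's ray), 0 where there is no reading), "mtx" (3x3 intrinsics, pixels), "dist" ([k1, k2, p1, p2, k3] as OpenCV has them; the pictures are not rectified), "T" (4x4, takes a point from camera to world coordinates); the wrist camera has in their place "T_tool_cam" (4x4, takes a point from camera to tool coordinates, whose origin is the TCP and whose axes are the flange's). Camera axes: x right, y down, z forward; pixel columns grow to the right and rows downward; lengths in mm; the calibration is good to about 2 mm. A picture is of the moment at which its call begins: read the wrist's pose just before it.
- finish_job(): hands the job in, once; it reports no verdict.
The state is a dict: "clock": time; "qpos": joint angles; "qd": joint speeds; "tau": joint torques, N m; "eef_pos": TCP position; "tool_rot": TCP orientation; "force": force on the tool from outside, world axes, zero at the start; "torque": the same for the moment, N m; "width": finger opening in mm.
Only numpy, scipy, OpenCV 4.12 (cv2) and the standard library are available. Lean on these libraries where they do the work, as an engineer would, in place of code of your own. Each camera call takes 0.05 s, during which the arm holds its last target.

## Working session

There is one attempt and no reset: what is moved stays moved. The work goes in short steps, Python scripts to look and compute and a tool call to move; the robot and the scene stay as the last step left them, time stands still between calls to the robot, and variables do not carry over. Pictures are saved under pics/ and viewed, and the job is handed in when it is done.

Besides the shell and the picture viewer there is one more tool, called after ">>>" in YAML: its name, and indented under it one key for each argument. carry_out: Moves the arm, as the interface text tells. Its arguments: {"type":"object","properties":{"series":{"type":"array","items":{"type":"array","items":{"type":"array","items":{"type":"number"}}}}},"required":["series"]}

```bash
ls; mkdir -p pics; python3 - <<'E'
from cell import *
import cv2
s=read_state();print(s)
for n in("side","top","wrist"):
    d=get_image(n);cv2.imwrite(f"pics/{n}0.png",d["img"])
    print(n,d["mtx"],d["dist"],d.get("T"),d.get("T_tool_cam"))
E
```

```text
pics
{'clock': 0.0, 'qpos': array([ 1.13022131,  0.62931052,  0.03847082,  1.51838287, -0.02697783,
        0.99633544, -0.01999229]), 'qd': array([-1.47269873e-04,  3.41183770e-04, -1.78209934e-03, -2.55202042e-04,
       -2.13821219e-03, -1.15002568e-03, -7.34591553e-05]), 'tau': array([-7.14262351e-04, -5.63408446e+01,  1.22562837e+00, -1.93448907e+01,
        1.08122971e-02,  1.04656059e-02,  1.13347821e-05]), 'eef_pos': array([ 237.68943181, -604.23453781,  202.40802475]), 'tool_rot': array([-3.13967608e+00,  5.95910684e-05,  3.74771157e-01]), 'force': array([0.07077999, 0.7636785 , 0.82141323]), 'torque': array([-0.01279118,  0.00617711, -0.01556477]), 'width': 85.08039619052796}
side [[493.92902018   0.         278.67578605]
 [  0.         493.92902018 212.9173312 ]
 [  0.           0.           1.        ]] [-0.02026022  0.          0.          0.          0.        ] [[ 9.92858692e-01 -8.75480067e-02  8.10368081e-02  4.13014956e+02]
 [-1.18418210e-01 -6.40996774e-01  7.58353653e-01 -8.26776879e+02]
 [-1.44480182e-02 -7.62534250e-01 -6.46786497e-01  9.47486087e+02]
 [ 0.00000
[... 293 characters left out ...]
984e-01  3.63890837e+01]
 [-8.90416391e-01 -4.31740664e-01  1.44078623e-01 -7.11023361e+01]
 [-3.12286624e-03 -3.10751527e-01 -9.50486053e-01  1.71429946e+03]
 [ 0.00000000e+00  0.00000000e+00  0.00000000e+00  1.00000000e+00]] None
wrist [[320.47271418   0.         284.44026482]
 [  0.         320.47271418 211.15110619]
 [  0.           0.           1.        ]] [-0.01267732  0.          0.          0.          0.        ] None [[-6.26253330e-04 -9.51729019e-01 -3.06938891e-01  7.95473730e+01]
 [ 9.99999684e-01 -7.46525706e-04  2.74442402e-04 -1.11143052e-01]
 [-4.90332570e-04 -3.06938622e-01  9.51729185e-01 -1.70906471e+02]
 [ 0.00000000e+00  0.00000000e+00  0.00000000e+00  1.00000000e+00]]
```

View pics/side0.png

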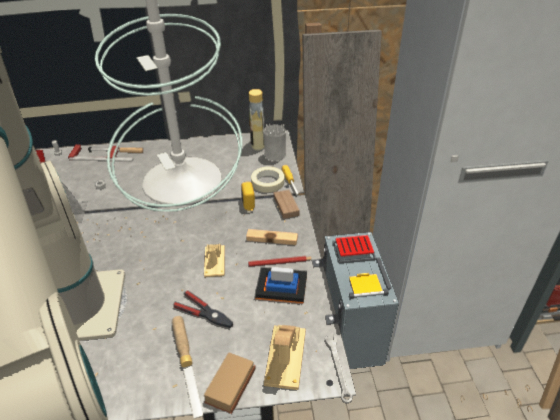

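View pics/top0.png

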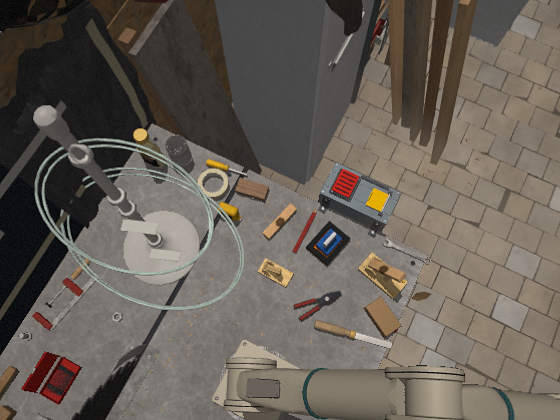

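View pics/wrist0.png

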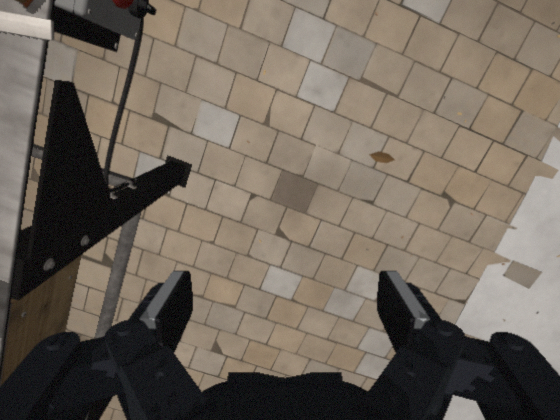

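The side view shows the rest with stick at about (285,355), weight in tray (282,283), stick B (272,238), box with red pad (355,246) and yellow flap (367,285). There is a small look-alike rest at (214,260), plus pliers, a knife and a dark wooden block. Next I measure.

```bash
cat > h.py <<'E'
import numpy as np, cv2
from cell import read_state,get_image
from scipy.spatial.transform import Rotation as R
def Ttool(s=None):
    s=s or read_state(); T=np.eye(4); T[:3,:3]=R.from_euler('xyz',s['tool_rot']).as_matrix(); T[:3,3]=s['eef_pos']; return T
def grab(n):
    s=read_state(); d=get_image(n)
    if 'T' not in d or d.get('T') is None: d['T']=Ttool(s)@d['T_tool_cam']
    return d
def cloud(d):
    h,w=d['z_map'].shape; u,v=np.meshgrid(np.arange(w),np.arange(h))
    p=cv2.undistortPoints(np.stack([u,v],-1).reshape(-1,1,2).astype(np.float64),d['mtx'],d['dist']).reshape(h,w,2)
    z=d['z_map'].astype(float); P=np.dstack([p*z[...,None],z])
    W=P@d['T'][:3,:3].T+d['T'][:3,3]; W[z<=0]=np.nan; return W
def proj(d,X):
    X=np.atleast_2d(X).astype(float); Ti=np.linalg.inv(d['T'])
    r=cv2.Rodrigues(Ti[:3,:3])[0]; return cv2.projectPoints(X,r,Ti[:3,3],d['mtx'],d['dist'])[0].reshape(-1,2)
def crop(d,x0,y0,x1,y1,k,name):
    c=cv2.resize(d['img'][y0:y1,x0:x1],None,fx=k,fy=k,interpolation=cv2.INTER_CUBIC); cv2.imwrite(name,c)
E
python3 - <<'E'
from h import *
import pickle
for n in("side","top"):
    d=grab(n);pickle.dump(d,open(n+".pkl","wb"))
    W=cloud(d)
    pts=dict(side=dict(A=(285,345),A2=(214,260),wt=(283,273),B=(272,238),pad=(355,246),flap=(367,286),plate=(390,290),pencil=(280,261),bench=(240,300),spanner=(338,365),tin=(275,140),),
     top=dict(A=(384,265),A2=(275,270),wt=(329,240),B=(281,220),pad=(346,183),flap=(378,199),pencil=(305,230),bench=(300,330),spanner=(405,250)))[n]
    for k,(u,v) in pts.items(): print(n,k,np.round(W[v,u],0))
    if n=="side": crop(d,190,220,400,410,3.8,"pics/sc1.png")
    else: crop(d,250,150,440,340,4,"pics/tc1.png")
E
```

```text
side A [ 484. -232.   82.]
side A2 [339.  93.  22.]
side wt [508. -13.  62.]
side B [499. 159.  19.]
side pad [692.  24.  94.]
side flap [693. -95.  79.]
side plate [ 746. -106.   69.]
side pencil [511.  84.   3.]
side bench [398. -31.  -1.]
side spanner [ 597. -246.    8.]
side tin [553. 557.  82.]
top A [ 497. -191.   83.]
top A2 [334. 109.  50.]
top wt [497.  -2.  65.]
top B [499. 173.  20.]
top pad [689.  30.  92.]
top flap [692. -85.  78.]
top pencil [506.  86.  15.]
top bench [208. -44.  -3.]
top spanner [ 596. -238.    8.]
```

View pics/sc1.png

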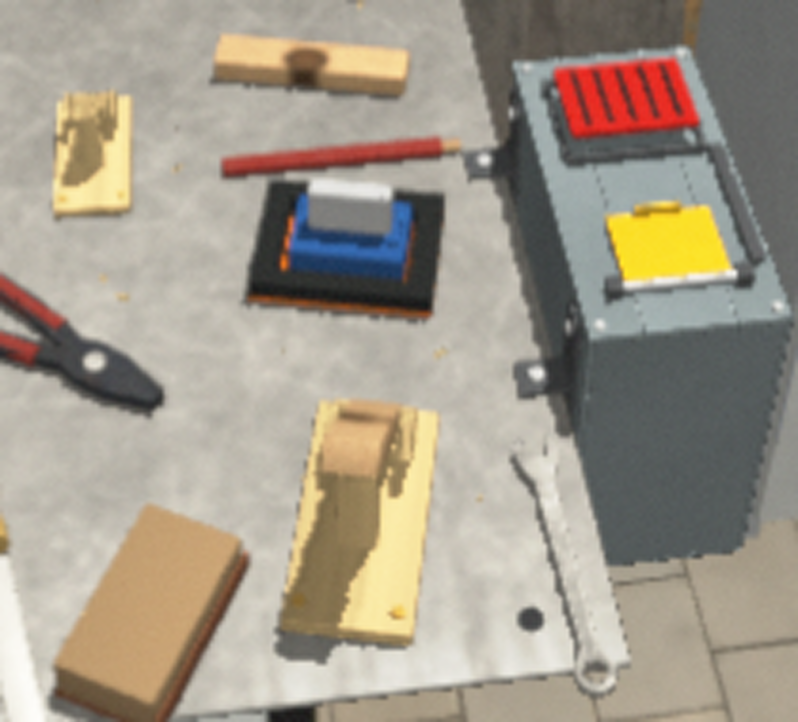

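View pics/tc1.png

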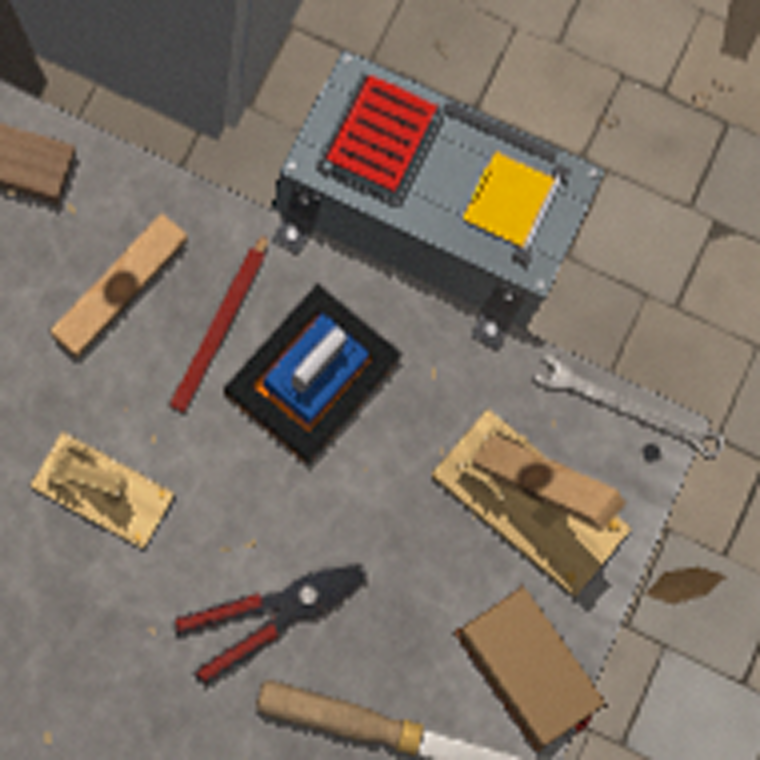

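Candidates:
- **Rests:** the large one at side (285,355), and a small look-alike at (214,260). I choose the large one.
- **Sticks:** the knotty pale stick at (272,238). The dark blank at (286,204) and the brown block at (230,380) have no knot.

Next I fit the poses from both depth views.

```bash
python3 - <<'E'
from h import *
import pickle
D={n:pickle.load(open(n+".pkl","rb")) for n in("side","top")}
def rect(P):
    r=cv2.minAreaRect(P[:,:2].astype(np.float32)); b=cv2.boxPoints(r); return np.round(r[0],1),np.round(r[1],1),round(r[2],1)
for n,d in D.items():
    W=cloud(d); hsv=cv2.cvtColor(d['img'],cv2.COLOR_BGR2HSV); x,y,z=W[...,0],W[...,1],W[...,2]
    def m(name,mask,pl=False):
        mask=cv2.erode(mask.astype(np.uint8),np.ones((2,2)))>0 if False else mask
        P=W[mask]; 
        if len(P)<5: print(n,name,len(P));return
        print(n,name,len(P),'med',np.round(np.median(P,0),1),'min',np.round(P.min(0)),'max',np.round(P.max(0)),rect(P))
    H,S,V=hsv[...,0],hsv[...,1],hsv[...,2]
    box=lambda a,b,c,e:(x>a)&(x<b)&(y>c)&(y<e)
    m('stickB',box(400,600,110,230)&(z>12)&(z<26))
    m('bench',box(400,600,110,230)&(z<8)&(abs(z)<8))
    m('blue',box(420,600,-80,80)&(H>100)&(H<130)&(S>120)&(z>22))
    m('rib',box(420,600,-80,80)&(z>52))
    m('tray',box(400,600,-90,60)&(z>14)&(z<22)&(V<80))
    m('pad',box(600,800,-50,100)&((H<8)|(H>172))&(S>150)&(z>80))
    m('flap',box(600,800,-200,0)&(H>20)&(H<35)&(S>150)&(z>70))
    m('plate',box(600,800,-200,120)&(z>64)&(z<76))
    m('rest',box(420,570,-330,-150)&(z>6)&(z<18))
    m('stickA',box(420,570,-330,-130)&(z>45))
    mk=box(420,570,-330,-130)&(z>60); P=W[mk]; c=P.mean(0); 
    u,s,vt=np.linalg.svd(P-c); print(n,'A plane',np.round(vt,3),s)
    m('pencil',box(400,600,60,110)&((H<8)|(H>172))&(S>120)&(z<20))
    m('spanner',box(560,660,-330,-150)&(z>4)&(z<30))
E
```

```text
side stickB 455 med [498.9 172.4  18.6] min [428. 141.  12.] max [570. 206.  24.] (array([498.3, 173.8]), array([ 36.3, 140.6]), 76.2)
side bench 1618 med [498.4 152.2   1.2] min [400. 110.  -6.] max [600. 230.   8.] (array([499.9, 170. ]), array([199.7, 119.9]), 0.0)
side blue 306 med [505.3 -20.4  30.5] min [467. -39.  22.] max [546.  26.  38.] (array([505.2,  -7.4]), array([53.6, 74.8]), 77.2)
side rib 172 med [504.7  -7.5  64.7] min [479. -18.  52.] max [531.   7.  70.] (array([505.1,  -4.6]), array([21.1, 51.7]), 80.4)
side tray 576 med [502.3 -26.4  18.5] min [438. -64.  14.] max [571.  52.  22.] (array([503.9,  -5.4]), array([ 93.2, 118. ]), 75.2)
side pad 576 med [690.   25.8  93. ] min [649.  -3.  86.] max [733.  62.  98.] (array([691.1,  29.2]), array([64. , 83.4]), 89.0)
side flap 479 med [691.7 -84.7  77.1] min [ 658. -113.   72.] max [724. -57.  84.] (array([691.5, -84.9]), array([56.2, 65.8]), 89.0)
side plate 2590 med [683.4 -49.6  71. ] min [ 627. -151.   64.] max [755.  99.  76.] (array([691.8, -26.2]), array([128.1, 248.3]), 0.7)
side rest 1421 med [ 481.4 -236.6   
[... 1733 characters left out ...]
7]), 0.0)
top rest 459 med [ 466.3 -233.1   10.8] min [ 423. -306.    6.] max [ 570. -150.   18.] (array([ 496.6, -227.9]), array([146.1, 156. ]), 0.7)
top stickA 422 med [ 481.2 -205.2   91.9] min [ 458. -258.   45.] max [ 519. -148.  145.] (array([ 482.2, -203.4]), array([106.5,  51.3]), 71.8)
top A plane [[-0.175 -0.712  0.68 ]
 [-0.979  0.052 -0.197]
 [-0.105  0.7    0.706]] [616.84608365 179.68445857 114.65229877]
top pencil 173 med [501.3  86.9   7.8] min [426.  80.  -5.] max [579.  95.  19.] (array([502.5,  87.4]), array([153.8,  14.1]), 0.1)
top spanner 219 med [ 593.1 -232.8    7.5] min [ 561. -327.    4.] max [ 616. -150.   26.] (array([ 588.8, -238.3]), array([ 53.7, 176.8]), 1.0)
```

```bash
cat > go.py <<'E'
import sys
from h import *
# usage: go.py x y z roll pitch yaw  (mm, rad) -> shift cm / rotvec in current tool frame
def go(p,Rt):
    T=Ttool(); sh=T[:3,:3].T@(np.array(p)-T[:3,3])/10; rv=(R.from_matrix(T[:3,:3]).inv()*Rt).as_rotvec()
    print('shift cm',np.round(sh,2),'rv',np.round(rv,3),'rows',round(np.linalg.norm(sh)/4.17,1),round(np.degrees(np.linalg.norm(rv))/7.16,1))
if __name__=="__main__":
    a=[float(v) for v in sys.argv[1:]]
    s=read_state();print(round(s['clock'],2),np.round(s['eef_pos'],1),np.round(s['tool_rot'],3),'q',np.round(s['qpos'],2),'F',np.round(s['force'],1),round(s['width'],1))
    if a: go(a[:3],R.from_euler('xyz',a[3:6]))
E
python3 go.py 480 -100 320 3.1416 0 1.57
```

```text
0.25 [ 237.9 -604.6  202.9] [-3.141 -0.     0.375] q [ 1.13  0.63  0.04  1.52 -0.03  1.   -0.02] F [-0.1  0.6  0. ] 85.4
shift cm [ 41.   -38.11 -11.68] rv [-1.000e-03 -1.000e-03 -1.195e+00] rows 13.7 9.6
```

>>> carry_out:
  series:
    - [[8,-4,-11,0,0,-0.12,8.5],[11,-8,-11.5,0,0,-0.24,8.5],[14,-11,-11.7,0,0,-0.36,8.5],[17,-14,-11.7,0,0,-0.48,8.5],[20,-17,-11.7,0,0,-0.6,8.5]]

```text
clock: 0.67
eef_pos: [325.7, -450.7, 303.0]
tool_rot: [3.139, 0.001, 0.98]
force: [0.8, -0.0, 0.0]
width: 85.0
```

```bash
python3 go.py 480 -100 320 3.1416 0 1.57
```

```text
0.67 [ 325.7 -450.7  303. ] [3.139e+00 1.000e-03 9.800e-01] q [ 0.99  0.39 -0.14  1.64  0.06  1.1   0.24] F [ 0.8 -0.   0. ] 85.0
shift cm [37.71 -6.72 -1.76] rv [ 0.002  0.002 -0.59 ] rows 9.2 4.7
```

>>> carry_out:
  series:
    - [[4,-0.8,-0.4,0,0,-0.12,8.5],[8,-1.5,-0.8,0,0,-0.24,8.5],[12,-2.2,-1.2,0,0,-0.36,8.5],[16,-2.9,-1.5,0,0,-0.48,8.5],[20,-3.6,-1.8,0,0,-0.59,8.5]]

```text
clock: 1.08
eef_pos: [407.6, -263.8, 319.8]
tool_rot: [3.141, 0.001, 1.57]
force: [1.4, 0.2, 0.6]
width: 85.0
```

```bash
python3 go.py 480 -100 320 3.1416 0 1.57
```

```text
1.08 [ 407.6 -263.8  319.8] [3.141e+00 1.000e-03 1.570e+00] q [ 0.78  0.28 -0.34  1.78  0.11  1.1   0.4 ] F [1.4 0.2 0.6] 85.0
shift cm [16.39  7.23 -0.03] rv [0.    0.001 0.   ] rows 4.3 0.0
```

Take a picture here (over the rest), then go on.

```bash
python3 - <<'E'
from h import *
import pickle
d=grab("wrist");pickle.dump(d,open("w1.pkl","wb"));cv2.imwrite("pics/w1.png",d["img"])
E
```

>>> carry_out:
  series:
    - [[4,1.8,0,0,0,0,8.5],[8,3.6,0,0,0,0,8.5],[12,5.4,0,0,0,0,8.5],[16.4,7.2,0,0,0,0,8.5],[16.4,7.2,0,0,0,0,8.5]]

```text
clock: 1.55
eef_pos: [482.5, -94.9, 319.8]
tool_rot: [3.139, -0.004, 1.573]
force: [-0.6, -0.2, -0.1]
width: 84.9
```

```bash
python3 - <<'E'
from h import *
import pickle
d=grab("wrist");pickle.dump(d,open("w2.pkl","wb"));cv2.imwrite("pics/w2.png",d["img"])
E
python3 go.py
```

```text
1.6 [482.5 -95.1 319.7] [ 3.139 -0.004  1.574] q [ 0.46  0.3  -0.43  1.77  0.13  1.1  -0.  ] F [1.  1.9 0.3] 84.9
```

View pics/w1.png

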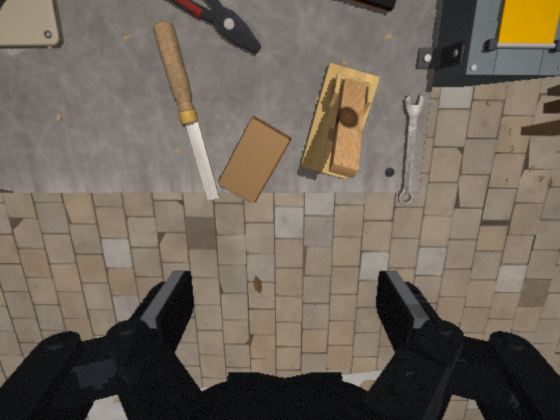

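View pics/w2.png

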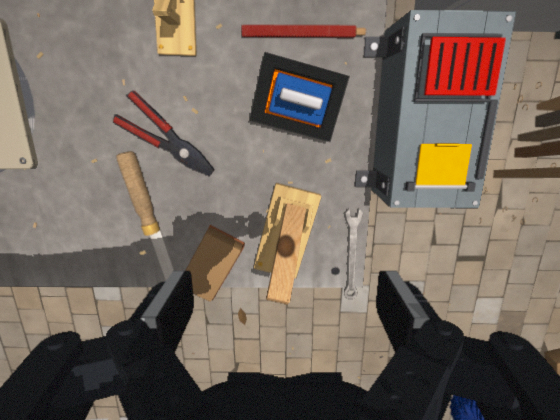

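w2 shows weight rib (300,98), tray (300,97), stick A (290,250, knot at (286,246)), pad (465,65), flap (443,165) and pencil (300,31). I fit from the wrist depth.

```bash
cat > seg.py <<'E'
from h import *
import pickle,sys
def rect(P):
    r=cv2.minAreaRect(P[:,:2].astype(np.float32)); return np.round(r[0],1),np.round(r[1],1),round(r[2],1)
d=pickle.load(open(sys.argv[1],"rb")) 
W=cloud(d); hsv=cv2.cvtColor(d['img'],cv2.COLOR_BGR2HSV); x,y,z=W[...,0],W[...,1],W[...,2]
H,S,V=hsv[...,0],hsv[...,1],hsv[...,2]
box=lambda a,b,c,e:(x>a)&(x<b)&(y>c)&(y<e)
def m(name,mask):
    P=W[mask]
    if len(P)<5: print(name,len(P));return
    print(name,len(P),'med',np.round(np.median(P,0),1),'min',np.round(P.min(0)),'max',np.round(P.max(0)),*rect(P))
m('stickB',box(400,600,110,230)&(z>12)&(z<26))
m('bench',box(400,460,-180,-60)&(abs(z)<12))
m('blue',box(420,600,-80,80)&(H>100)&(H<130)&(S>120)&(z>22))
m('rib',box(420,600,-80,80)&(z>52))
m('tray',box(400,600,-90,65)&(z>14)&(z<22)&(V<80))
m('pad',box(600,800,-50,100)&((H<8)|(H>172))&(S>150)&(z>80))
m('flap',box(600,800,-200,0)&(H>20)&(H<35)&(S>150)&(z>70))
m('plate',box(600,800,-200,120)&(z>64)&(z<76))
m('rest',box(420,570,-330,-130)&(z>6)&(z<18))
m('stickA',box(420,570,-330,-130)&(z>45)&(H>5)&(H<25))
P=W[box(430,550,-300,-150)&(z>60)&(z<130)]
if len(P)>20:
    # robust plane
    for _ in range(3):
        c=P.mean(0);u,s,vt=np.linalg.svd(P-c); e=(P-c)@vt[2]; P=P[abs(e-np.median(e))<3]
    print('A plane n',np.round(vt[2],3),'axis',np.round(vt[0],3),'c',np.round(c,1),len(P),'ext',np.round(np.ptp((P-c)@vt.T,axis=0)))
m('pencil',box(400,600,50,110)&((H<8)|(H>172))&(S>120)&(z<20)&(z>3))
m('spanner',box(560,660,-330,-150)&(z>4)&(z<30))
E
python3 seg.py w2.pkl; echo; python3 seg.py w1.pkl
```

```text
stickB 0
bench 2912 med [ 4.298e+02 -1.172e+02  4.000e-01] min [ 400. -180.   -2.] max [460. -61.  12.] [ 430.  -120.4] [ 60. 119.] 0.0
blue 1661 med [502.5  -6.1  30.8] min [445. -80.  27.] max [547.  29. 443.] [496.7 -33.8] [113.9  75.9] 74.1
rib 9520 med [496.6 -78.  432.7] min [441. -80.  52.] max [531.   9. 444.] [486.6 -37.9] [92.2 83.9] 84.8
tray 3234 med [502.2   2.3  18.3] min [435. -59.  14.] max [571.  57.  22.] [503.   -2.3] [ 92.2 119.6] 75.6
pad 3662 med [688.9  32.4  92.6] min [648.   1.  88.] max [733.  62.  95.] [690.2  31.5] [85.1 60.8] 0.4
flap 2088 med [690.1 -83.9  77.1] min [ 658. -111.   70.] max [727. -57.  84.] [692.5 -84. ] [69.1 54.4] 0.4
plate 11963 med [677.8 -24.4  70.6] min [ 628. -147.   64.] max [754.  94.  76.] [691.1 -26.2] [125.8 241.1] 0.1
rest 1985 med [ 471.2 -198.    12.4] min [ 434. -287.    6.] max [ 540. -130.   16.] [ 486.9 -206.8] [149.8  74.2] 75.3
stickA 2292 med [ 486.3 -205.2   94.5] min [ 460. -261.   45.] max [ 522. -154.  138.] [ 487.2 -207.3] [106.8  49.8] 76.3
A plane n [0.175 0.68  0.712] axis [ 0.182  0.688 -0.702] c [ 486.6 -20
[... 541 characters left out ...]
med [689.7 -89.   77.1] min [ 657. -111.   70.] max [729. -67.  80.] [692.8 -89.2] [71.5 44.1] 0.8
plate 4265 med [ 660.4 -121.8   70.7] min [ 628. -146.   64.] max [748. -65.  76.] [ 687.8 -105.7] [120.4  81.1] 0.2
rest 2564 med [ 467.9 -204.7   12.4] min [ 432. -287.    6.] max [ 541. -130.   18.] [ 487.  -206.7] [150.8  74.6] 75.2
stickA 3749 med [ 478.2 -226.9  116.7] min [ 420. -276.   45.] max [ 522. -152.  443.] [ 476.9 -214.3] [130.4  66.3] 59.1
A plane n [-0.153 -0.683 -0.715] axis [ 0.109  0.707 -0.699] c [ 487.2 -206.    95.9] 1357 ext [102.  35.   5.]
pencil 0
spanner 1019 med [ 595.9 -237.7    8.7] min [ 581. -330.    4.] max [ 610. -166.   12.] [ 595.7 -248.1] [ 26.  163.5] 1.3
```

```bash
python3 - <<'E'
from h import *
import pickle
d=pickle.load(open("w2.pkl","rb")); W=cloud(d);x,y,z=[W[...,i] for i in range(3)]
hsv=cv2.cvtColor(d['img'],cv2.COLOR_BGR2HSV)
for nm,mk in dict(rib=(x>450)&(x<560)&(y>-60)&(y<50)&(z>55)&(z<80),blue=(hsv[...,0]>100)&(hsv[...,0]<130)&(hsv[...,1]>120)&(z>22)&(z<45)&(x>440)&(x<570)&(y>-50)&(y<50)).items():
    P=W[mk];r=cv2.minAreaRect(P[:,:2].astype(np.float32));print(nm,len(P),r,np.median(P,0))
E
python3 go.py 503 -3 130 3.1416 0 2.885
```

```text
rib 506 ((504.8713684082031, -3.8201675415039062), (14.007789611816406, 53.94757080078125), 75.17689514160156) [504.68335622  -4.32369886  65.9850095 ]
blue 1574 ((505.31903076171875, -3.4535446166992188), (50.37663269042969, 75.23505401611328), 75.20963287353516) [504.19972641  -3.47880457  30.73990731]
1.6 [482.5 -95.1 319.7] [ 3.139 -0.004  1.574] q [ 0.46  0.3  -0.43  1.77  0.13  1.1  -0.  ] F [1.  1.9 0.3] 84.9
shift cm [ 9.13  2.03 19.01] rv [ 0.004 -0.002 -1.311] rows 5.1 10.5
```

>>> carry_out:
  series:
    - [[2,0.4,2,0,0,-0.12,8.5],[4,0.8,4,0,0,-0.24,8.5],[6,1.2,6,0,0,-0.36,8.5],[8,1.6,8,0,0,-0.48,8.5],[9.1,2.2,10,0,0,-0.6,8.5]]

```text
clock: 2.02
eef_pos: [502.6, -9.7, 218.7]
tool_rot: [3.141, -0.0, 2.172]
force: [0.2, -0.0, 1.2]
width: 85.1
```

```bash
python3 go.py 504.8 -3.8 130 3.1416 0 2.883
```

```text
2.02 [502.6  -9.7 218.7] [ 3.141 -0.     2.172] q [ 0.35  0.44 -0.55  1.89  0.29  0.89  0.26] F [ 0.2 -0.   1.2] 85.1
shift cm [0.36 0.51 8.87] rv [ 0.001 -0.    -0.711] rows 2.1 5.7
```

>>> carry_out:
  series:
    - [[0.1,0.1,2,0,0,-0.12,8.5],[0.2,0.2,4,0,0,-0.24,8.5],[0.3,0.4,6,0,0,-0.36,8.5],[0.36,0.5,8,0,0,-0.48,8.5],[0.36,0.5,8.9,0,0,-0.6,8.5]]

```text
clock: 2.43
eef_pos: [503.6, -6.5, 128.0]
tool_rot: [-3.14, -0.003, 2.77]
force: [-0.7, -0.1, -0.0]
width: 85.4
```

```bash
python3 go.py 504.8 -3.8 100 3.1416 0 2.883
```

```text
2.43 [503.6  -6.5 128. ] [-3.14e+00 -3.00e-03  2.77e+00] q [ 0.38  0.6  -0.63  1.98  0.53  0.73  0.63] F [-0.7 -0.1 -0. ] 85.4
shift cm [-0.02  0.3   2.8 ] rv [-0.001 -0.003 -0.113] rows 0.7 0.9
```

>>> carry_out:
  series:
    - [[0,0.3,2,0,0,-0.113,8.5],[0,0.3,2.8,0,0,-0.113,8.5],[0,0.3,2.8,0,0,-0.113,8.5]]

```text
clock: 2.68
eef_pos: [504.6, -3.8, 100.6]
tool_rot: [-3.14, -0.004, 2.874]
force: [-0.5, 0.3, -0.1]
width: 84.9
```

```bash
python3 - <<'E'
from h import *
import pickle
d=grab("wrist");pickle.dump(d,open("w3.pkl","wb"));cv2.imwrite("pics/w3.png",d["img"])
W=cloud(d);x,y,z=[W[...,i] for i in range(3)]
P=W[(x>450)&(x<560)&(y>-60)&(y<50)&(z>60)&(z<72)]
r=cv2.minAreaRect(P[:,:2].astype(np.float32));print(len(P),r,np.median(P,0))
E
python3 go.py 504.8 -3.8 36 3.1416 0 2.883
```

```text
1494 ((503.7347717285156, -3.421250343322754), (13.864789962768555, 52.92982482910156), 75.15913391113281) [501.84337696  -2.89732286  66.14337258]
2.73 [505.4  -3.5 101.7] [-3.141e+00 -2.000e-03  2.874e+00] q [ 0.37  0.65 -0.63  2.    0.59  0.68  0.66] F [-0.4  0.6 -0.5] 85.0
shift cm [ 0.04 -0.04  6.57] rv [-0.001 -0.002 -0.009] rows 1.6 0.1
```

View pics/w3.png

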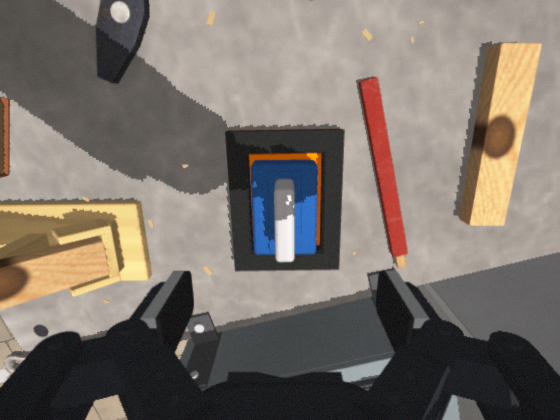

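Rib (285,220) is centred between the fingers and the pencil is clear. Descend and grip.

>>> carry_out:
  series:
    - [[0,0,3,0,0,-0.009,8.5],[0,0,5.5,0,0,-0.009,8.5],[0,0,6.5,0,0,-0.009,7],[0,0,6.5,0,0,-0.009,3],[0,0,6.5,0,0,-0.009,0.5]]

```text
clock: 3.15
eef_pos: [506.6, -2.6, 38.1]
tool_rot: [-3.142, 0.001, 2.886]
force: [0.5, -0.3, -0.4]
width: 51.4
```

>>> carry_out:
  series:
    - [[0,0,0,0,0,0,0.5],[0,0,0,0,0,0,0.5],[0,0,0,0,0,0,0.5],[0,0,0,0,0,0,0.5]]

```text
clock: 3.48
eef_pos: [506.7, -3.0, 38.3]
tool_rot: [-3.142, 0.002, 2.886]
force: [-0.1, -0.7, 5.5]
width: 5.0
```

```bash
python3 - <<'E'
from h import *
import pickle
d=pickle.load(open("w3.pkl","rb")); W=cloud(d);x,y,z=[W[...,i] for i in range(3)]
P=W[(x>400)&(x<600)&(y>110)&(y<250)&(z>14)&(z<24)]
r=cv2.minAreaRect(P[:,:2].astype(np.float32));print(len(P),r,np.median(P,0),np.round(cv2.boxPoints(r)))
E
python3 go.py 690.5 31 150 3.1416 0 3.1416
```

```text
7446 ((497.6576843261719, 175.148681640625), (32.82725143432617, 140.34732055664062), 75.36132049560547) [489.35142341 175.41377607  18.31295821] [[426. 177.]
 [561. 142.]
 [570. 173.]
 [434. 209.]]
3.48 [506.7  -3.   38.3] [-3.142e+00  2.000e-03  2.886e+00] q [ 0.3   0.74 -0.52  2.04  0.71  0.54  0.57] F [-0.1 -0.7  5.5] 5.0
shift cm [-16.94   7.93 -11.14] rv [-0.     0.002 -0.255] rows 5.2 2.0
```

```bash
python3 - <<'E'
from h import *
for n in("wrist","side"):
    d=grab(n)
    if n=="wrist": cv2.imwrite("pics/w4.png",d["img"])
    else: crop(d,200,190,400,340,3.8,"pics/s4.png")
E
```

```text
(no output)
```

View pics/w4.png

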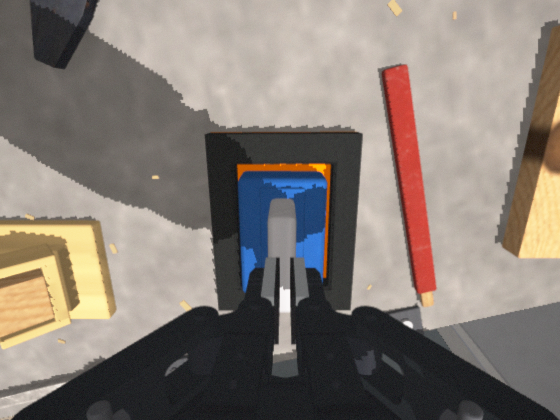

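View pics/s4.png

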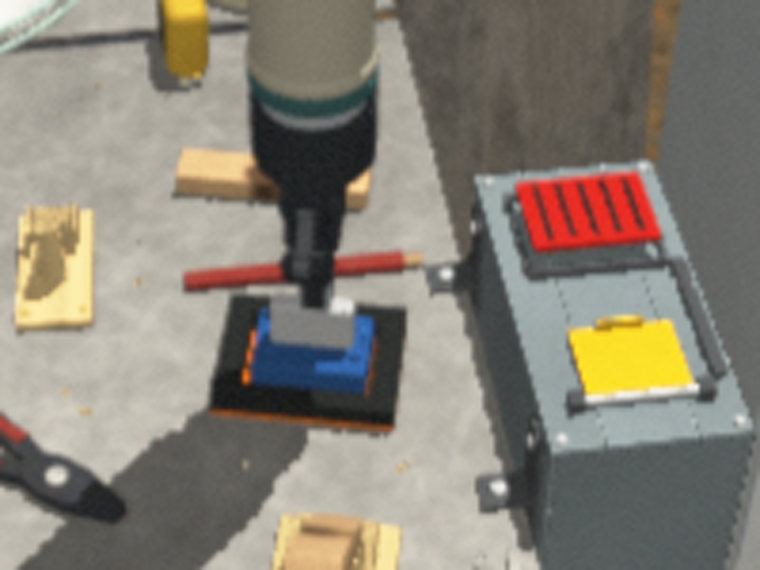

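```bash
python3 - <<'E'
from h import *
import pickle
d=grab("wrist");pickle.dump(d,open("w5.pkl","wb"))
W=cloud(d);x,y,z=[W[...,i] for i in range(3)]
T=Ttool();Q=(W-T[:3,3])@T[:3,:3]
for r in (205,220,240,255,265,275,285,295,305,315,330):
    print(r,[tuple(int(a) for a in np.nan_to_num(Q[r,c])) for c in range(250,325,7)])
print(read_state()['width'],read_state()['force'])
E
```

```text
205 [(24, -19, 7), (24, -15, 7), (24, -11, 5), (28, -6, -4), (29, -3, -8), (28, 0, -7), (28, 4, -5), (24, 8, 5), (23, 13, 8), (24, 17, 7), (24, 21, 8)]
220 [(14, -20, 8), (14, -15, 8), (15, -11, 6), (27, -5, -27), (27, -2, -27), (27, 0, -26), (27, 3, -27), (15, 8, 5), (14, 13, 8), (15, 17, 7), (15, 21, 7)]
240 [(2, -20, 6), (2, -16, 8), (3, -11, 4), (17, -6, -27), (17, -2, -28), (17, 0, -26), (0, 0, 0), (3, 9, 4), (2, 13, 7), (2, 17, 7), (1, 21, 8)]
255 [(-8, -20, 8), (-7, -16, 7), (-6, -11, 5), (9, -6, -27), (9, -2, -28), (9, 0, -28), (9, 4, -28), (-6, 9, 4), (-7, 13, 7), (-7, 17, 8), (-7, 22, 7)]
265 [(-14, -20, 7), (-14, -16, 7), (-13, -12, 5), (10, -5, -39), (10, -2, -40), (4, 0, -28), (10, 3, -40), (10, 6, -40), (-14, 13, 7), (-14, 18, 7), (-14, 22, 8)]
275 [(6, -15, -43), (6, -12, -41), (10, -8, -48), (10, -5, -49), (10, -2, -49), (-2, 0, -26), (10, 3, -49), (10, 6, -49), (6, 10, -42), (6, 13, -43), (5, 16, -40)]
285 [(6, -14, -50), (6, -11, -50), (10, -7, -57), (10, -5, -57), (9, -2, -56), (-7, 0, -27), (10, 3, -57), (10, 6, -56), (10, 9, -57), (6, 12, -50), (6, 15, -50)]
295 [(6, -13, -58), (6, -10, -58), (10, -7, -64), (10, -4, -64), (9, -2, -62), (-12, 0, -28), (10, 3, -64), (10, 5, -65), (9, 8, -63), (6, 11, -58), (6, 14, -58)]
305 [(12, -11, -74), (11, -9, -73), (11, -6, -72), (11, -4, -72), (5, -2, -64), (-18, 0, -28), (7, 3, -66), (11, 5, -72), (11, 8, -73), (12, 10, -74), (12, 12, -74)]
315 [(12, -11, -79), (11, -8, -77), (11, -6, -77), (10, -4, -76), (1, -2, -65), (-73, 0, 38), (2, 3, -65), (11, 5, -78), (12, 7, -79), (11, 10, -78), (11, 12, -78)]
330 [(12, -10, -87), (11, -8, -86), (12, -6, -86), (2, -4, -75), (-5, -2, -64), (-86, 0, 37), (-4, 3, -65), (7, 5, -81), (11, 7, -86), (12, 9, -87), (11, 11, -86)]
5.04472765065752 [-0.26691601 -1.11315855  6.33698848]
```

```bash
python3 - <<'E'
from h import *
import pickle
for f,T in(("w3.pkl",None),("w5.pkl",None),("w2.pkl",None)):
    d=pickle.load(open(f,"rb")); W=cloud(d); T=d['T']@np.linalg.inv(d['T_tool_cam']); Q=(W-T[:3,3])@T[:3,:3]
    m=(abs(Q[...,0])<25)&(abs(Q[...,1])<62)&(Q[...,2]<-30.5)&(Q[...,2]>-150)&(d['z_map']>0)
    if f=="w5.pkl": m&=~((Q[...,2]>-31))
    P=Q[m]; o=np.argsort(-P[:,2])[:400]; print(f,len(P),P[:,2].max(),np.round(P[o[::40]]), )
    v,u=np.nonzero(m); print('rows',v[o].min(),v[o].max())
E
```

```text
w3.pkl 33592 -40.19385331164469 [[ -1. -43. -40.]
 [ -5. -42. -42.]
 [-10. -42. -43.]
 [ -6.  43. -44.]
 [ -4. -42. -44.]
 [ 10.  48. -45.]
 [ -8.  43. -45.]
 [  2.  43. -46.]
 [ 11.  43. -46.]
 [ 10.  43. -47.]]
rows 271 314
w5.pkl 42994 -31.638283210245756 [[ 10.  -2. -32.]
 [ 10.   8. -34.]
 [  6. -14. -35.]
 [ 10.   8. -36.]
 [ 10.  -6. -37.]
 [ 11.  -9. -37.]
 [  6.  11. -38.]
 [ 10.  -8. -39.]
 [ 11.   5. -40.]
 [  6.  -9. -40.]]
rows 258 280
w2.pkl 33534 -40.44563629010188 [[ -6.  44. -40.]
 [  6.  43. -42.]
 [ -9.  43. -43.]
 [  8. -42. -44.]
 [  7.  43. -45.]
 [ -4. -41. -45.]
 [ 10. -42. -45.]
 [-11. -42. -46.]
 [ 11.  47. -46.]
 [ 11. -48. -47.]]
rows 271 314
```

The fingertips actually sit about 30 mm short of the reported TCP: wrist depth puts them at tool z −31 when shut and −40 when open. They closed just above the rib without gripping it. I'll open and go 32 mm lower.

>>> carry_out:
  series:
    - [[0,0,-0.8,0,0,0,8.5],[-0.1,-0.05,-0.8,0,0,0,8.5],[-0.15,-0.05,-0.8,0,0,0,8.5],[-0.15,-0.05,-0.5,0,0,0,8.5],[-0.15,-0.05,0,0,0,0,8.5]]

```text
clock: 4.05
eef_pos: [507.7, -3.6, 37.3]
tool_rot: [3.141, 0.001, 2.886]
force: [0.2, -0.1, 0.2]
width: 65.3
```

```bash
python3 go.py 504.3 -3.6 6 3.1416 0 2.883; python3 - <<'E'
from h import *
import pickle
d=grab("wrist");cv2.imwrite("pics/w6.png",d["img"])
W=cloud(d);x,y,z=[W[...,i] for i in range(3)]
P=W[(x>450)&(x<560)&(y>-60)&(y<50)&(z>62)&(z<70)]
r=cv2.minAreaRect(P[:,:2].astype(np.float32));print(len(P),r)
E
```

```text
4.05 [507.7  -3.6  37.3] [3.141e+00 1.000e-03 2.886e+00] q [ 0.3   0.74 -0.52  2.04  0.71  0.55  0.58] F [ 0.2 -0.1  0.2] 65.3
shift cm [ 0.33 -0.08  3.13] rv [0.    0.001 0.003] rows 0.8 0.0
2699 ((503.9397277832031, -3.400236129760742), (13.981094360351562, 53.72371292114258), 75.28694152832031)
```

View pics/w6.png

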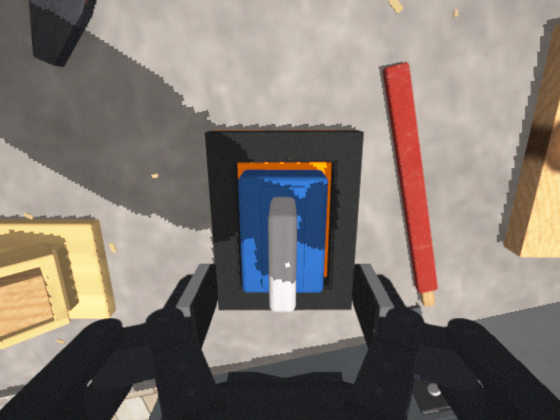

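>>> carry_out:
  series:
    - [[0.15,0,1.5,0,0,0,8.5],[0.3,0,3,0,0,0,8.5],[0.3,0,3.1,0,0,0,0.5],[0.3,0,3.1,0,0,0,0.5],[0.3,0,3.1,0,0,0,0.5]]

```text
clock: 4.52
eef_pos: [504.6, -2.5, 6.4]
tool_rot: [3.141, -0.0, 2.887]
force: [1.0, -1.1, -0.2]
width: 51.4
```

>>> carry_out:
  series:
    - [[0,0,0,0,0,0,0.5],[0,0,0,0,0,0,0.5],[0,0,0,0,0,0,0.5],[0,0,0,0,0,0,0.5]]

```text
clock: 4.85
eef_pos: [504.8, -3.4, 6.9]
tool_rot: [-3.141, 0.001, 2.886]
force: [-0.1, -1.4, 5.1]
width: 13.0
```

```bash
python3 go.py 690.5 31 110 3.1416 0 3.1416; python3 - <<'E'
from h import *
d=grab("wrist");cv2.imwrite("pics/w7.png",d["img"])
E
```

```text
4.85 [504.8  -3.4   6.9] [-3.141e+00  1.000e-03  2.886e+00] q [ 0.26  0.79 -0.46  2.06  0.77  0.47  0.52] F [-0.1 -1.4  5.1] 13.0
shift cm [-17.11   8.01 -10.3 ] rv [-0.001  0.001 -0.255] rows 5.2 2.0
```

View pics/w7.png

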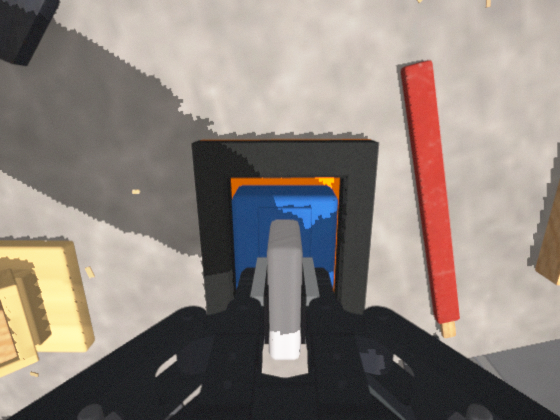

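Gripped (13 mm). Lift and carry.

>>> carry_out:
  series:
    - [[0,0,-3,0,0,0,0.5],[0,0,-6.5,0,0,0,0.5],[0,0,-10,0,0,0,0.5],[-3,1.4,-12,0,0,-0.1,0.5],[-6.5,3,-12,0,0,-0.2,0.5]]

```text
clock: 5.32
eef_pos: [574.7, 9.1, 130.1]
tool_rot: [-3.14, 0.002, 3.091]
force: [3.4, 1.8, -5.6]
width: 13.5
```

```bash
python3 go.py 690.5 31 125 3.1416 0 3.1416
```

```text
5.32 [574.7   9.1 130.1] [-3.140e+00  2.000e-03  3.091e+00] q [ 0.38  0.71 -0.72  1.79  0.6   0.87  0.9 ] F [ 3.4  1.8 -5.6] 13.5
shift cm [-11.46   2.77   0.53] rv [-0.002  0.002 -0.05 ] rows 2.8 0.4
```

>>> carry_out:
  series:
    - [[-4,1,0.2,0,0,-0.03,0.5],[-8,2,0.3,0,0,-0.05,0.5],[-11.4,2.8,0.3,0,0,-0.05,0.5],[-11.4,2.8,0.3,0,0,-0.05,0.5]]

```text
clock: 5.65
eef_pos: [697.0, 33.5, 121.4]
tool_rot: [3.137, 0.007, 3.135]
force: [1.8, -0.5, -7.0]
width: 12.9
```

```bash
python3 go.py 690.5 31 84 3.1416 0 3.1416;  python3 - <<'E'
from h import *
d=grab("side");crop(d,270,140,430,320,3.3,"pics/s8.png")
E
```

```text
5.65 [697.   33.5 121.4] [3.137 0.007 3.135] q [ 0.28  0.87 -0.71  1.44  0.61  1.05  1.01] F [ 1.8 -0.5 -7. ] 12.9
shift cm [ 0.67 -0.28  3.74] rv [ 0.005  0.007 -0.006] rows 0.9 0.1
```

View pics/s8.png

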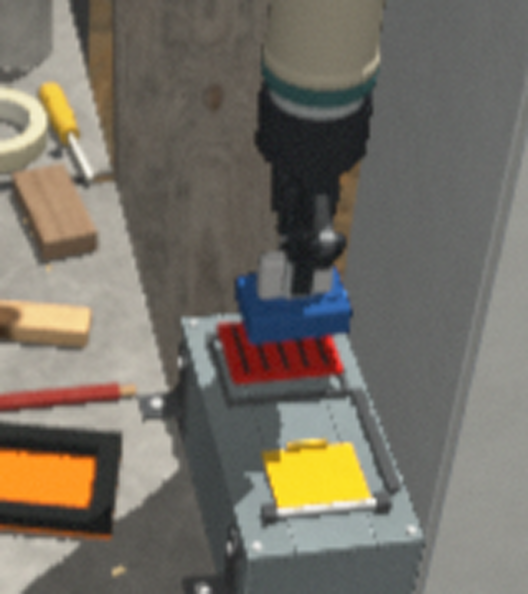

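The weight hangs above the pad at (285,305). Lower onto the pad.

>>> carry_out:
  series:
    - [[0.4,-0.2,1.2,0,0,0,0.5],[0.5,-0.2,2,0,0,0,0.5],[0.5,-0.2,2.8,0,0,0,0.5],[0.5,-0.2,3.6,0,0,0,0.5],[0.5,-0.2,3.7,0,0,0,0.5]]

```text
clock: 6.12
eef_pos: [682.9, 28.7, 84.4]
tool_rot: [-3.14, -0.005, 3.137]
force: [-2.2, -1.3, -3.7]
width: 13.1
```

>>> carry_out:
  series:
    - [[0,0,0,0,0,0,0.5],[0,0,0,0,0,0,3],[0,0,0,0,0,0,8],[0,0,0,0,0,0,8],[0,0,0,0,0,0,8]]

```text
clock: 6.53
eef_pos: [686.8, 30.1, 87.8]
tool_rot: [3.141, 0.004, 3.137]
force: [1.1, -0.3, -0.4]
width: 60.9
```

```bash
python3 go.py 690.5 31 190 3.1416 0 3.1416;  python3 - <<'E'
from h import *
d=grab("side");crop(d,270,140,430,320,3.3,"pics/s9.png")
E
```

```text
6.53 [686.8  30.1  87.8] [3.141 0.004 3.137] q [ 0.28  0.9  -0.69  1.49  0.64  0.98  0.98] F [ 1.1 -0.3 -0.4] 60.9
shift cm [ -0.4    0.1  -10.22] rv [ 0.001  0.004 -0.005] rows 2.5 0.0
```

View pics/s9.png

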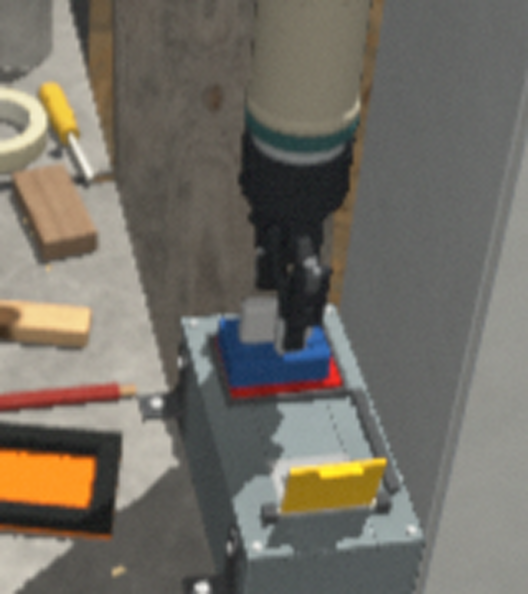

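The flap is open and the weight stands on the pad, released. Back off upward, then go to stick A with the tool tilted along the stick.

>>> carry_out:
  series:
    - [[-0.2,0,-4,0,0,0,8.5],[-0.2,0,-8,0,0,0,8.5],[-0.2,0,-12,0,0,0,8.5]]

```text
clock: 6.83
eef_pos: [687.2, 29.7, 207.7]
tool_rot: [3.141, -0.0, 3.137]
force: [1.5, 0.0, 0.9]
width: 85.0
```

```bash
cat > goa.py <<'E'
import sys
from go import *
# goa.py back lift : pose at stick-in-rest grasp, backed off along axis by 'back' mm
yaw=-0.258; C=np.array([487.2,-205,82.]); 
def Ra(tilt=np.pi/4,yaw=yaw):
    e=np.array([-np.sin(yaw),np.cos(yaw),0]); a=np.sin(tilt)*e-np.cos(tilt)*np.array([0,0,1]); n=np.cos(tilt)*e+np.sin(tilt)*np.array([0,0,1])
    return R.from_matrix(np.stack([n,np.cross(a,n),a],1)),a,n
if __name__=="__main__":
    b=float(sys.argv[1]); up=float(sys.argv[2]) if len(sys.argv)>2 else 0
    t=float(sys.argv[3]) if len(sys.argv)>3 else np.pi/4
    Rt,a,n=Ra(t); p=C-b*Ra()[1]+[0,0,up]
    s=read_state();print(round(s['clock'],2),np.round(s['eef_pos'],1),np.round(s['tool_rot'],3),'q',np.round(s['qpos'],2),'F',np.round(s['force'],1),round(s['width'],1)); print('target',np.round(p,1)); go(p,Rt)
E
python3 goa.py 112 60
```

```text
6.83 [687.2  29.7 207.7] [ 3.141 -0.     3.137] q [ 0.3   0.78 -0.75  1.38  0.54  1.19  1.06] F [1.5 0.  0.9] 85.0
target [ 467.  -281.6  221.2]
shift cm [ 21.88 -31.23  -1.36] rv [-0.711  0.55   1.718] rows 9.2 15.5
```

>>> carry_out:
  series:
    - [[2,-2,-1,0,0,0.12,8.5],[4,-4,-2,0,0,0.24,8.5],[6,-7,-2,0,0,0.36,8.5],[8,-10,-2,0,0,0.48,8.5],[10,-13,-2,0,0,0.6,8.5]]

```text
clock: 7.25
eef_pos: [586.2, -100.9, 227.3]
tool_rot: [3.141, 0.002, 2.532]
force: [-0.2, -0.3, -0.1]
width: 85.0
```

```bash
python3 goa.py 112 60
```

```text
7.25 [ 586.2 -100.9  227.3] [3.141e+00 2.000e-03 2.532e+00] q [ 0.52  0.59 -0.65  1.64  0.4   1.05  0.72] F [-0.2 -0.3 -0.1] 85.0
target [ 467.  -281.6  221.2]
shift cm [ -0.58 -21.64   0.59] rv [-0.475  0.685  1.153] rows 5.2 11.4
```

>>> carry_out:
  series:
    - [[0,-3,-1,0,0,0.12,8.5],[0,-6,-2,0,0,0.24,8.5],[0,-10,-3,-0.02,0.05,0.36,8.5],[0,-14,-3,-0.05,0.12,0.47,8.5],[0,-17,-3,-0.1,0.2,0.57,8.5]]

```text
clock: 7.67
eef_pos: [490.1, -241.1, 258.6]
tool_rot: [3.102, -0.198, 1.986]
force: [0.8, -0.5, -0.4]
width: 84.8
```

```bash
python3 goa.py 112 60
```

```text
7.67 [ 490.1 -241.1  258.6] [ 3.102 -0.198  1.986] q [ 0.87  0.55 -0.58  1.6   0.13  1.18  0.7 ] F [ 0.8 -0.5 -0.4] 84.8
target [ 467.  -281.6  221.2]
shift cm [-3.46 -3.86  2.98] rv [-0.285  0.552  0.612] rows 1.4 7.0
```

>>> carry_out:
  series:
    - [[-1,-1,0,-0.04,0.08,0.09,8.5],[-2,-2,0,-0.08,0.16,0.18,8.5],[-2.5,-3,0.5,-0.12,0.24,0.26,8.5],[-3,-3.5,1,-0.16,0.32,0.35,8.5],[-3.4,-3.8,2,-0.2,0.39,0.43,8.5]]

```text
clock: 8.08
eef_pos: [468.5, -284.3, 229.2]
tool_rot: [3.079, -0.617, 1.539]
force: [0.6, -0.7, 0.0]
width: 84.9
```

```bash
python3 goa.py 112 30
```

```text
8.08 [ 468.5 -284.3  229.2] [ 3.079 -0.617  1.539] q [ 1.12  0.75 -0.55  1.5  -0.18  1.29  0.66] F [ 0.6 -0.7  0. ] 84.9
target [ 467.  -281.6  191.2]
shift cm [-1.98 -0.36  3.24] rv [-0.084  0.162  0.178] rows 0.9 2.0
```

>>> carry_out:
  series:
    - [[-1,-0.2,1.5,-0.04,0.08,0.09,8.5],[-2,-0.36,3.2,-0.084,0.162,0.178,8.5],[-2,-0.36,3.2,-0.084,0.162,0.178,8.5]]

```text
clock: 8.33
eef_pos: [460.7, -282.2, 184.1]
tool_rot: [-3.123, -0.787, 1.297]
force: [-1.9, 0.0, -1.1]
width: 85.1
```

```bash
python3 goa.py 112 0; python3 - <<'E'
from h import *
import pickle
d=grab("wrist");pickle.dump(d,open("w10.pkl","wb"));cv2.imwrite("pics/w10.png",d["img"])
E
python3 seg.py w10.pkl | grep -E "rest|A"
```

```text
8.33 [ 460.7 -282.2  184.1] [-3.123 -0.787  1.297] q [ 1.2   0.86 -0.54  1.55 -0.29  1.23  0.63] F [-1.9  0.  -1.1] 85.1
target [ 467.  -281.6  161.2]
shift cm [-1.46  0.62  1.77] rv [-0.008 -0.002 -0.011] rows 0.6 0.1
rest 4863 med [ 473.5 -242.4   12.1] min [ 432. -289.    6.] max [ 540. -130.   18.] [ 486.6 -207.4] [150.1  74.2] 75.2
stickA 2404 med [ 482.  -233.6  123.9] min [ 459. -330.   45.] max [ 522. -154.  237.] [ 487.8 -241.7] [174.6  55.2] 85.1
A plane n [-0.178 -0.68  -0.711] axis [ 0.174  0.689 -0.703] c [ 487.6 -203.6   93.2] 451 ext [53. 30.  2.]
```

View pics/w10.png

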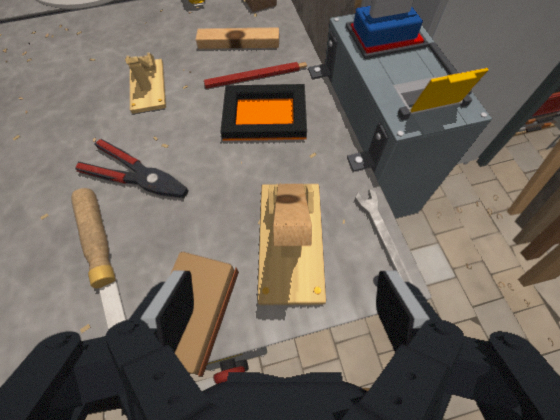

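```bash
python3 - <<'E'
from goa import *
import pickle
d=pickle.load(open("w10.pkl","rb")); W=cloud(d); Rt,a,n=Ra(); b=np.cross(a,n)
Q=(W-C)@np.stack([b,a,n],1)
m=(abs(Q[...,0])<25)&(Q[...,1]<40)&(Q[...,1]>-78)&(abs(Q[...,2])<13)
P=Q[m];print(len(P));
for ax in range(3): print(np.round(np.percentile(P[:,ax],[1,5,25,50,75,95,99]),1))
E
python3 goa.py 12 0
```

```text
1956
[-14.6 -13.3  -7.4   0.    7.6  13.5  14.7]
[-71.4 -70.9 -70.  -59.6 -20.9  25.2  37.3]
[-8.1 -6.2  2.1  8.6  9.   9.2  9.4]
8.38 [ 463.  -280.9  187.5] [-3.131 -0.786  1.308] q [ 1.19  0.86 -0.54  1.55 -0.29  1.24  0.63] F [ 0.  -0.7  0.5] 85.0
target [ 485.  -213.2   90.5]
shift cm [-1.84  0.5  11.88] rv [-0.008 -0.001 -0.003] rows 2.9 0.1
```

Stick A fits the assumed frame to within 1 mm (lateral 0, end at −70, top +9). Approach.

>>> carry_out:
  series:
    - [[-1,0.3,1,0,0,0,8.5],[-1.84,0.5,4,0,0,0,8.5],[-1.84,0.5,7,0,0,0,8.5],[-1.84,0.5,10,0,0,0,8.5],[-1.84,0.5,10,0,0,0,8.5]]

```text
clock: 8.8
eef_pos: [486.2, -217.0, 107.2]
tool_rot: [-3.14, -0.788, 1.33]
force: [-1.0, 1.2, 0.7]
width: 85.0
```

```bash
python3 goa.py 12 0; python3 - <<'E'
from h import *
d=grab("wrist");cv2.imwrite("pics/w11.png",d["img"])
E
```

```text
8.8 [ 486.2 -217.   107.2] [-3.14  -0.788  1.33 ] q [ 1.12  0.94 -0.55  1.68 -0.3   1.01  0.66] F [-1.   1.2  0.7] 85.0
target [ 485.  -213.2   90.5]
shift cm [-0.95 -0.2   1.42] rv [-0.014 -0.003  0.012] rows 0.4 0.2
```

View pics/w11.png

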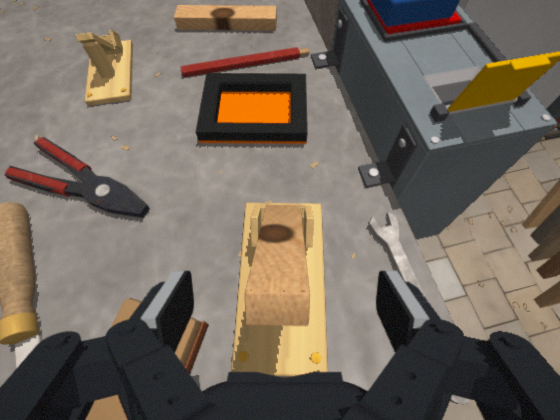

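>>> carry_out:
  series:
    - [[-0.7,-0.2,0.5,-0.01,0,0.01,8.5],[-0.9,-0.2,1.0,-0.01,0,0.01,8.5],[-0.9,-0.2,1.4,-0.01,0,0.01,8.5]]

```text
clock: 9.1
eef_pos: [484.4, -222.2, 90.6]
tool_rot: [-3.142, -0.782, 1.304]
force: [0.4, 0.5, -0.4]
width: 85.1
```

```bash
python3 goa.py 12 0
```

```text
9.1 [ 484.4 -222.2   90.6] [-3.142 -0.782  1.304] q [ 1.13  0.96 -0.55  1.7  -0.31  0.96  0.67] F [ 0.4  0.5 -0.4] 85.1
target [ 485.  -213.2   90.5]
shift cm [ 0.62 -0.18  0.63] rv [ 0.006  0.004 -0.006] rows 0.2 0.1
```

>>> carry_out:
  series:
    - [[0.3,-0.1,0.3,0,0,0,8.5],[0.3,-0.1,0.4,0,0,0,8.5]]

```text
clock: 9.27
eef_pos: [484.6, -215.0, 90.7]
tool_rot: [-3.14, -0.785, 1.305]
force: [-0.3, 0.2, -0.8]
width: 84.7
```

```bash
python3 goa.py 12 0
```

```text
9.27 [ 484.6 -215.    90.7] [-3.14  -0.785  1.305] q [ 1.13  0.96 -0.55  1.71 -0.31  0.95  0.67] F [-0.3  0.2 -0.8] 84.7
target [ 485.  -213.2   90.5]
shift cm [ 0.12 -0.01  0.14] rv [ 0.004  0.001 -0.005] rows 0.0 0.1
```

>>> carry_out:
  series:
    - [[0.1,0,0.1,0,0,0,5],[0.1,0,0.1,0,0,0,3],[0.1,0,0.1,0,0,0,2],[0.1,0,0.1,0,0,0,2],[0.1,0,0.1,0,0,0,2]]

```text
clock: 9.68
eef_pos: [484.8, -214.6, 90.3]
tool_rot: [-3.14, -0.784, 1.304]
force: [-0.8, 0.6, 0.8]
width: 29.5
```

>>> carry_out:
  series:
    - [[0,0,0,0,0,0,2],[0,0,0,0,0,0,2],[0,0,0,0,0,0,2]]

```text
clock: 9.93
eef_pos: [484.8, -214.6, 90.2]
tool_rot: [-3.14, -0.784, 1.304]
force: [-0.6, -2.3, 3.5]
width: 29.0
```

```bash
python3 goa.py 12 0; python3 - <<'E'
from h import *
d=grab("wrist");cv2.imwrite("pics/w12.png",d["img"])
E
```

```text
9.93 [ 484.8 -214.6   90.2] [-3.14  -0.784  1.304] q [ 1.13  0.96 -0.55  1.71 -0.31  0.95  0.67] F [-0.6 -2.3  3.5] 29.0
target [ 485.  -213.2   90.5]
shift cm [ 0.12 -0.02  0.08] rv [ 0.004  0.001 -0.006] rows 0.0 0.1
```

View pics/w12.png

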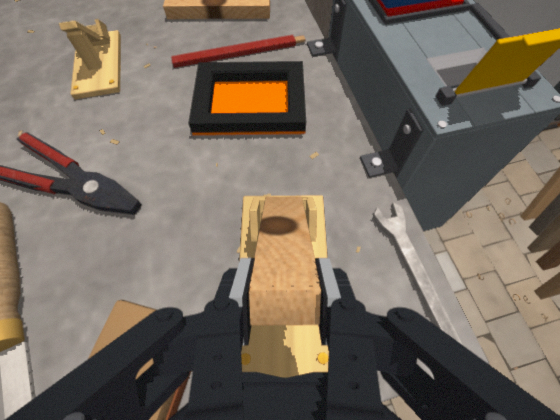

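Gripped (29 mm). Lift straight up.

>>> carry_out:
  series:
    - [[1.5,0,-1.5,0,0,0,2],[4,0,-4,0,0,0,2],[6.5,0,-6.5,0,0,0,2],[9,0,-9,0,0,0,2],[11,0,-11,0,0,0,2]]

```text
clock: 10.4
eef_pos: [485.4, -213.8, 247.9]
tool_rot: [-3.141, -0.784, 1.306]
force: [0.9, -0.1, -1.0]
width: 29.1
```

```bash
python3 go.py 690.8 -85 245 3.1416 0 1.5708; python3 - <<'E'
from h import *
d=grab("side");crop(d,190,200,400,400,3,"pics/s13.png")
E
```

```text
10.4 [ 485.4 -213.8  247.9] [-3.141 -0.784  1.306] q [ 1.15  0.73 -0.59  1.63 -0.37  1.2   0.55] F [ 0.9 -0.1 -1. ] 29.1
shift cm [12.41 16.45 12.77] rv [ 0.103 -0.779 -0.251] rows 5.8 6.6
```

View pics/s13.png

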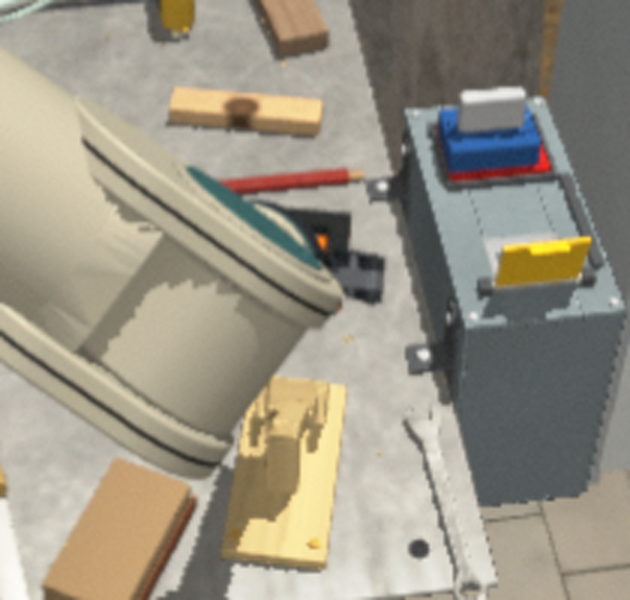

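>>> carry_out:
  series:
    - [[2.1,2.8,2.1,0.015,-0.12,-0.04,2],[4.2,5.6,4.2,0.03,-0.23,-0.08,2],[6.3,8.4,6.4,0.045,-0.35,-0.12,2],[8.4,11.2,8.6,0.06,-0.47,-0.16,2],[10.5,14,10.8,0.075,-0.58,-0.2,2]]

```text
clock: 10.87
eef_pos: [660.8, -105.5, 244.2]
tool_rot: [3.112, -0.195, 1.52]
force: [0.9, -1.1, -1.2]
width: 29.4
```

```bash
python3 go.py 690.8 -85 245 3.1416 0 1.5708
```

```text
10.87 [ 660.8 -105.5  244.2] [ 3.112 -0.195  1.52 ] q [ 0.45  0.65 -0.39  1.41  0.04  1.11  0.06] F [ 0.9 -1.1 -1.2] 29.4
shift cm [2.17 2.88 0.44] rv [ 0.035 -0.194 -0.054] rows 0.9 1.6
```

>>> carry_out:
  series:
    - [[1.2,1.5,0.2,0.02,-0.1,-0.03,2],[2.1,2.9,0.4,0.035,-0.19,-0.054,2],[2.1,2.9,0.4,0.035,-0.19,-0.054,2],[2.1,2.9,0.4,0.035,-0.19,-0.054,2]]

```text
clock: 11.2
eef_pos: [689.7, -79.7, 243.2]
tool_rot: [-3.138, -0.013, 1.58]
force: [-0.0, -1.2, -0.6]
width: 29.4
```

```bash
python3 - <<'E'
from h import *
import pickle
d=grab("wrist");pickle.dump(d,open("w14.pkl","wb"));cv2.imwrite("pics/w14.png",d["img"])
d=grab("top");crop(d,290,140,430,260,4,"pics/t14.png")
d=grab("side");crop(d,270,160,420,330,3.5,"pics/s14.png")
E
python3 go.py 690.8 -85 160 3.1416 0 1.5708
```

```text
11.35 [688.  -88.5 243.3] [-3.137 -0.01   1.569] q [ 0.26  0.68 -0.31  1.31  0.2   1.18 -0.07] F [ 0.7 -0.3 -0. ] 29.0
shift cm [0.27 0.31 8.33] rv [-0.004 -0.01  -0.002] rows 2.0 0.1
```

View pics/w14.png

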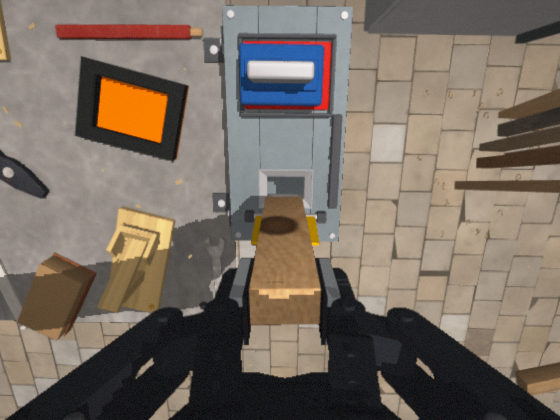

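View pics/s14.png

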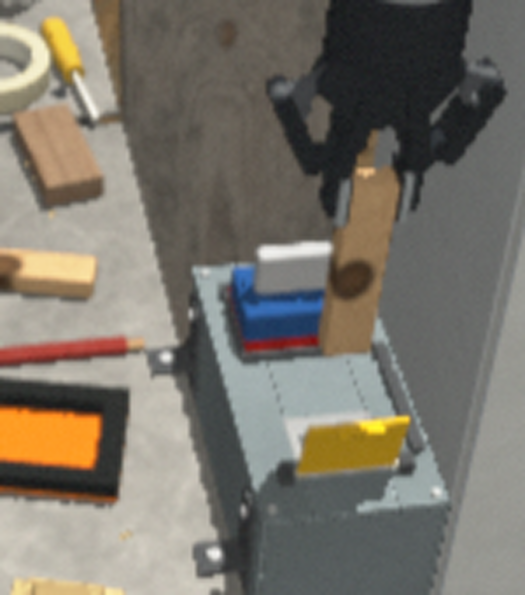

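View pics/t14.png

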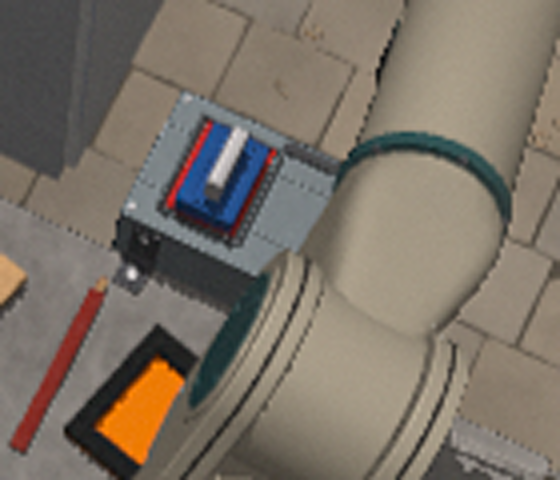

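```bash
python3 - <<'E'
from h import *
import pickle
d=pickle.load(open("w14.pkl","rb")); W=cloud(d); T=d['T']@np.linalg.inv(d['T_tool_cam']); Q=(W-T[:3,3])@T[:3,:3]
m=np.zeros(Q.shape[:2],bool); m[195:290,235:335]=1
m&=(abs(Q[...,1])<30)&(Q[...,2]>-60)&(Q[...,2]<95)&(Q[...,0]>-5)&(Q[...,0]<25)
P=Q[m]
for z0 in range(-30,95,12):
    s=P[(P[:,2]>=z0)&(P[:,2]<z0+12)]
    if len(s)>4: print(z0,len(s),'x med',round(np.median(s[:,0]),1),'y',np.round(np.percentile(s[:,1],[3,50,97]),1))
print('bottom',np.percentile(P[:,2],99.5))
# world slot mouth from this view: plate depth
x,y,z=[W[...,i] for i in range(3)]
k=(x>620)&(x<770)&(y>-150)&(y<110)&(z>66)&(z<75); p=W[k];print('plate',cv2.minAreaRect(p[:,:2].astype(np.float32)))
k=(x>655)&(x<730)&(y>-110)&(y<-50)&(z<64)&(z>20); p=W[k];print('hole',len(p),p.min(0),p.max(0))
s=read_state();print(s['eef_pos'],s['tool_rot'],s['clock'])
E
```

```text
-30 615 x med 9.9 y [-13.5  -0.1  14.3]
-18 495 x med 9.9 y [-13.4   0.4  14.2]
-6 407 x med 10.0 y [-13.5   0.4  14. ]
6 336 x med 10.0 y [-13.8  -0.2  14. ]
18 292 x med 10.1 y [-13.6  -0.2  13.8]
30 243 x med 10.1 y [-13.8   0.4  14. ]
42 207 x med 10.2 y [-13.7   0.4  13.8]
54 192 x med 10.2 y [-13.8  -0.3  13.8]
66 153 x med 10.3 y [-13.9  -0.4  13.8]
78 35 x med 10.3 y [-14.1   0.4  13.3]
bottom 78.4480994349549
plate ((690.8826904296875, -25.564979553222656), (240.2135772705078, 124.9037094116211), 89.8206787109375)
hole 185 [668.15423773 -98.57914843  35.80658632] [714.94178527 -68.48755091  63.99544977]
[688.03292353 -88.5400514  243.32663033] [-3.13713558 -0.00961103  1.56852217] 11.35
```

>>> carry_out:
  series:
    - [[0.3,0.28,3,-0.004,-0.01,-0.002,2],[0.3,0.28,5.5,-0.004,-0.01,-0.002,2],[0.3,0.28,7.5,-0.004,-0.01,-0.002,2],[0.3,0.28,7.5,-0.004,-0.01,-0.002,2]]

```text
clock: 11.68
eef_pos: [687.2, -85.8, 164.1]
tool_rot: [-3.133, -0.001, 1.569]
force: [-0.4, 0.3, -1.7]
width: 28.9
```

```bash
python3 go.py 690.9 -84.6 85 3.1416 0 1.5708
```

```text
11.68 [687.2 -85.8 164.1] [-3.133e+00 -1.000e-03  1.569e+00] q [ 0.24  0.75 -0.29  1.41  0.23  1.03 -0.1 ] F [-0.4  0.3 -1.7] 28.9
shift cm [0.11 0.43 7.91] rv [-0.008 -0.001 -0.002] rows 1.9 0.1
```

>>> carry_out:
  series:
    - [[0.1,0.25,0,-0.004,0,0,2],[0.1,0.25,0,-0.004,0,0,2],[0.1,0.25,0,-0.004,0,0,2]]

```text
clock: 11.93
eef_pos: [695.3, -82.5, 171.2]
tool_rot: [3.133, -0.0, 1.572]
force: [0.1, 0.5, -0.4]
width: 29.5
```

```bash
python3 go.py 690.9 -84.6 85 3.1416 0 1.5708
```

```text
11.93 [695.3 -82.5 171.2] [ 3.133 -0.     1.572] q [ 0.24  0.74 -0.29  1.4   0.23  1.03 -0.1 ] F [ 0.1  0.5 -0.4] 29.5
shift cm [-0.22 -0.52  8.62] rv [ 0.009 -0.     0.001] rows 2.1 0.1
```

```bash
python3 - <<'E'
from h import *
for i in range(5):
    s=read_state();print(round(s['clock'],2),np.round(s['eef_pos'],1),np.round(s['tool_rot'],4),np.round(s['qd'],3)[:4]); d=get_image("side")
E
```

```text
11.93 [695.3 -82.5 171.2] [ 3.1328e+00 -5.0000e-04  1.5716e+00] [-0.007 -0.003 -0.001  0.004]
11.98 [695.2 -82.2 171.2] [ 3.1331e+00 -4.0000e-04  1.5720e+00] [-0.006  0.003  0.001  0.007]
12.03 [695. -82. 171.] [ 3.1335e+00 -3.0000e-04  1.5724e+00] [-0.006  0.004  0.001  0.008]
12.08 [694.8 -81.8 170.7] [ 3.1340e+00 -3.0000e-04  1.5726e+00] [-0.008  0.006  0.001  0.007]
12.13 [694.6 -81.7 170.4] [ 3.1346e+00 -3.0000e-04  1.5729e+00] [-0.004  0.005  0.002  0.005]
```

>>> carry_out:
  series:
    - [[-0.2,-0.25,0.4,0.005,0,0,2],[-0.2,-0.25,0.6,0.005,0,0,2],[-0.2,-0.25,0.6,0.005,0,0,2],[-0.2,-0.25,0.6,0.005,0,0,2]]

```text
clock: 12.52
eef_pos: [691.4, -83.6, 162.8]
tool_rot: [-3.141, -0.001, 1.573]
force: [-0.1, -0.3, -1.5]
width: 29.3
```

```bash
python3 go.py 690.9 -84.6 85 3.1416 0 1.5708
```

```text
12.52 [691.4 -83.6 162.8] [-3.141e+00 -1.000e-03  1.573e+00] q [ 0.24  0.75 -0.29  1.41  0.23  1.02 -0.1 ] F [-0.1 -0.3 -1.5] 29.3
shift cm [-0.1  -0.04  7.78] rv [-0.    -0.001  0.002] rows 1.9 0.0
```

>>> carry_out:
  series:
    - [[-0.1,0,1,0,0,0,2],[-0.1,0,2,0,0,0,2],[-0.1,0,3,0,0,0,2],[-0.1,0,4,0,0,0,2],[-0.1,0,5,0,0,0,2]]

```text
clock: 12.93
eef_pos: [691.1, -84.5, 111.5]
tool_rot: [-3.141, -0.001, 1.573]
force: [1.0, -0.2, -0.4]
width: 29.3
```

```bash
python3 go.py 690.9 -84.6 85 3.1416 0 1.5708
```

```text
12.93 [691.1 -84.5 111.5] [-3.141e+00 -1.000e-03  1.573e+00] q [ 0.23  0.81 -0.28  1.45  0.25  0.92 -0.11] F [ 1.  -0.2 -0.4] 29.3
shift cm [-0.02 -0.02  2.65] rv [-0.001 -0.001  0.002] rows 0.6 0.0
```

>>> carry_out:
  series:
    - [[0,0,1,0,0,0,2],[0,0,1.8,0,0,0,2],[0,0,1.8,0,0,0,5.5],[0,0,1.8,0,0,0,5.5],[0,0,1.8,0,0,0,5.5]]

```text
clock: 13.35
eef_pos: [692.2, -84.5, 95.7]
tool_rot: [3.14, -0.0, 1.573]
force: [-0.3, 0.4, 0.3]
width: 55.0
```

>>> carry_out:
  series:
    - [[0,0,0,0,0,0,5.5],[0,0,-3,0,0,0,5.5],[0,0,-7,0,0,0,5.5],[0,0,-11,0,0,0,5.5]]

```text
clock: 13.68
eef_pos: [691.0, -84.5, 206.2]
tool_rot: [-3.14, -0.001, 1.573]
force: [0.7, -0.3, 0.2]
width: 54.8
```

```bash
python3 go.py; python3 - <<'E'
from h import *
d=grab("wrist");cv2.imwrite("pics/w15.png",d["img"])
d=grab("side");crop(d,270,160,420,330,3.5,"pics/s15.png")
E
```

```text
13.68 [691.  -84.5 206.2] [-3.140e+00 -1.000e-03  1.573e+00] q [ 0.24  0.71 -0.3   1.36  0.22  1.1  -0.09] F [ 0.7 -0.3  0.2] 54.8
```

View pics/w15.png

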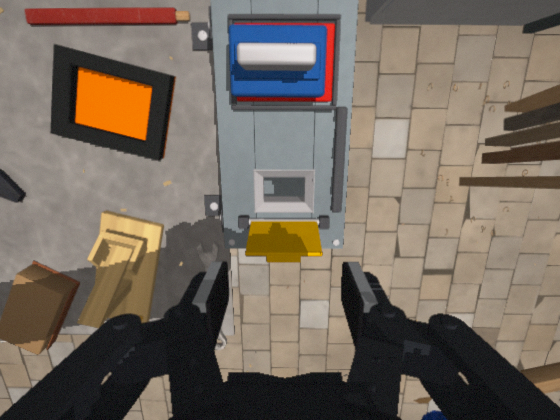

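View pics/s15.png

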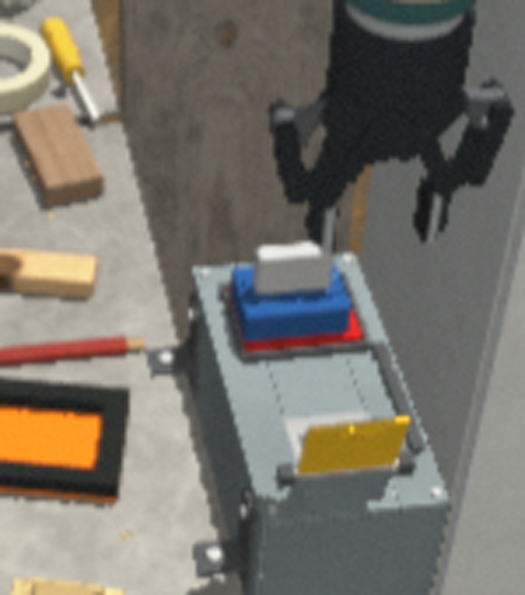

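Stick A is through: the slot is empty and the flap is still open. Now stick B.

```bash
python3 go.py 512 171 130 3.1416 0 2.887
```

```text
13.78 [697.1 -84.5 214.3] [3.125 0.    1.573] q [ 0.24  0.7  -0.3   1.35  0.22  1.1  -0.09] F [0.7 0.2 0.6] 55.1
shift cm [ 25.58 -18.59   8.12] rv [ 0.014  0.011 -1.314] rows 7.8 10.5
```

>>> carry_out:
  series:
    - [[1.5,-3,0,0,0,-0.12,7],[4,-6,0,0,0,-0.24,7],[7,-9,0,0,0,-0.36,7],[10,-12,0,0,0,-0.48,7],[13,-14.5,0,0.01,0.01,-0.6,7]]

```text
clock: 14.2
eef_pos: [544.2, 46.0, 206.1]
tool_rot: [-3.136, -0.011, 2.179]
force: [-0.8, 0.9, -0.4]
width: 70.1
```

```bash
python3 go.py 512 171 110 3.1416 0 2.887
```

```text
14.2 [544.2  46.  206.1] [-3.136 -0.011  2.179] q [ 0.2   0.52 -0.5   1.79  0.29  0.92  0.19] F [-0.8  0.9 -0.4] 70.1
shift cm [11.99  4.56  9.72] rv [-0.001 -0.013 -0.708] rows 3.9 5.7
```

>>> carry_out:
  series:
    - [[2.5,1,1,0,0,-0.12,7],[5,2,3,0,0,-0.24,7],[8,3,5,0,0,-0.36,7],[11,4,7,0,0,-0.48,7],[12,4.5,9,0,-0.01,-0.6,7]]

```text
clock: 14.62
eef_pos: [513.5, 175.6, 117.0]
tool_rot: [3.137, -0.004, 2.784]
force: [0.3, 0.3, -0.5]
width: 69.7
```

>>> carry_out:
  series:
    - [[0,0,0.3,0,0,-0.1,7],[0,0,0.3,0,0,-0.1,7],[0,0,0.3,0,0,-0.1,7]]

```text
clock: 14.87
eef_pos: [514.8, 170.0, 113.8]
tool_rot: [3.142, -0.004, 2.87]
force: [-0.3, 0.2, -0.1]
width: 69.7
```

```bash
cat > sb.py <<'E'
from h import *
import sys
d=grab("wrist");cv2.imwrite("pics/"+sys.argv[1],d["img"])
W=cloud(d);x,y,z=[W[...,i] for i in range(3)]
m=(x>400)&(x<600)&(y>115)&(y<250)&(z>14)&(z<24)
n,l,st,_=cv2.connectedComponentsWithStats(m.astype(np.uint8)); k=1+np.argmax(st[1:,4])
P=W[l==k];r=cv2.minAreaRect(P[:,:2].astype(np.float32));print(len(P),r,np.median(P[:,2]))
E
python3 sb.py w16.png; python3 go.py 512 171 -28 3.1416 0 2.887
```

```text
5708 ((498.08642578125, 175.2650146484375), (30.072725296020508, 139.69552612304688), 74.90413665771484) 18.451465226661014
14.92 [515.3 169.6 114.1] [ 3.141e+00 -3.000e-03  2.869e+00] q [ 0.02  0.66 -0.6   1.89  0.53  0.75  0.42] F [ 0.6  0.2 -0.4] 70.1
shift cm [ 0.31  0.04 14.21] rv [ 0.    -0.003 -0.018] rows 3.4 0.1
```

View pics/w16.png

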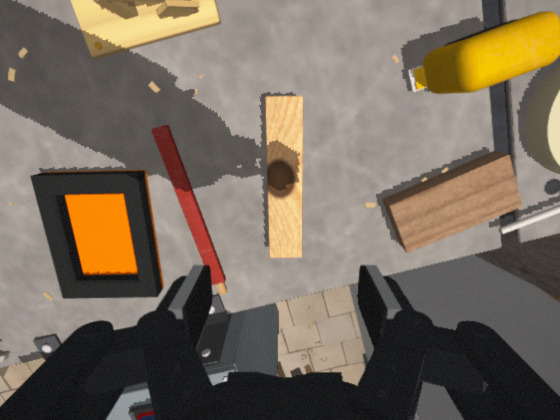

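Stick B is centred at (285,175) and measured at (498.1, 175.3), top 18.4 mm, yaw −15.1°. Descend with a smaller opening, so the pencil at (190,205) stays clear.

>>> carry_out:
  series:
    - [[0.25,0.2,4,0,0,-0.01,6],[0.25,0.2,8,0,0,-0.01,6],[0.25,0.2,11,0,0,-0.01,6],[0.25,0.2,12.8,0,0,-0.01,6],[0.25,0.2,12.8,0,0,-0.01,6]]

```text
clock: 15.33
eef_pos: [510.7, 170.8, -17.0]
tool_rot: [-3.138, -0.007, 2.88]
force: [0.1, -0.6, 0.2]
width: 59.9
```

```bash
python3 go.py 512.6 171.4 -28 3.1416 0 2.878; python3 - <<'E'
from h import *
d=grab("wrist");cv2.imwrite("pics/w17.png",d["img"]);W=cloud(d);T=d['T']@np.linalg.inv(d['T_tool_cam']); Q=(W-T[:3,3])@T[:3,:3]
m=(abs(Q[...,0])<14)&(abs(Q[...,1])>22)&(abs(Q[...,1])<50)&(W[...,2]>6)&(W[...,2]<60)
P=Q[m];print(np.sort(P[:,2])[-10:], 'world z',np.sort(W[m][:,2])[:5])
E
```

```text
15.33 [510.7 170.8 -17. ] [-3.138 -0.007  2.88 ] q [-0.1   0.85 -0.43  1.96  0.72  0.49  0.26] F [ 0.1 -0.6  0.2] 59.9
shift cm [-0.18  0.11  1.1 ] rv [-0.004 -0.007  0.002] rows 0.3 0.1
[-33.96100607 -33.93681622 -33.91780358 -33.91332048 -33.9031095
 -33.8391613  -33.80963979 -33.60484782 -33.45649392 -32.98862844] world z [15.8384453  16.29225215 16.50840105 16.68517215 16.71019647]
```

View pics/w17.png

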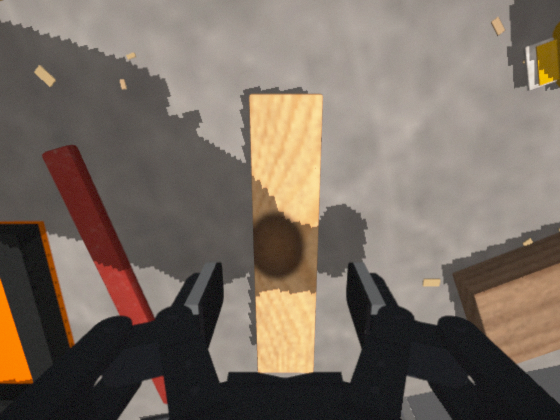

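>>> carry_out:
  series:
    - [[-0.15,0.1,0.5,0,-0.005,0,6],[-0.15,0.1,0.8,0,-0.005,0,6],[-0.15,0.1,0.8,0,-0.005,0,6]]

```text
clock: 15.63
eef_pos: [514.7, 173.6, -21.5]
tool_rot: [3.141, 0.003, 2.882]
force: [0.1, -0.0, -0.2]
width: 60.0
```

>>> carry_out:
  series:
    - [[0,0,0,0,0,0,4],[0,0,0,0,0,0,2],[0,0,0,0,0,0,2],[0,0,0,0,0,0,2],[0,0,0,0,0,0,2]]

```text
clock: 16.05
eef_pos: [514.1, 173.4, -21.5]
tool_rot: [3.141, 0.002, 2.883]
force: [-1.3, -0.3, 5.5]
width: 28.2
```

```bash
python3 go.py 512.6 171.4 100 3.1416 0 2.878
```

```text
16.05 [514.1 173.4 -21.5] [3.141e+00 2.000e-03 2.883e+00] q [-0.11  0.86 -0.41  1.96  0.73  0.47  0.25] F [-1.3 -0.3  5.5] 28.2
shift cm [  0.07  -0.23 -12.15] rv [0.    0.002 0.005] rows 2.9 0.0
```

Gripped (28 mm). Lift and carry over to the rest.

>>> carry_out:
  series:
    - [[0,0,-3,0,0,0,2],[0,0,-7,0,0,0,2],[0,0,-11,0,0,0.06,2],[0,-1.5,-15,0,0,0.17,2],[0,-4,-18,0,0,0.28,2]]

```text
clock: 16.47
eef_pos: [504.2, 138.3, 160.8]
tool_rot: [3.136, 0.002, 2.602]
force: [0.8, -0.9, 0.1]
width: 28.5
```

```bash
cat > gob.py <<'E'
import sys
from goa import *
# gob.py dn da : pose to lay stick B; dn mm off slope along n, da mm up-slope
off=np.array([16,0,-30.5])
_,a,n=Ra(); M=np.stack([a,np.cross(-n,a),-n],1); Rt=R.from_matrix(M)
if __name__=="__main__":
    dn,da=float(sys.argv[1]),float(sys.argv[2]); p=C-M@off+dn*n-da*a
    s=read_state();print(round(s['clock'],2),np.round(s['eef_pos'],1),np.round(s['tool_rot'],3),'q',np.round(s['qpos'],2),'F',np.round(s['force'],1),round(s['width'],1)); print('target',np.round(p,1)); go(p,Rt)
E
python3 gob.py 100 5
```

```text
16.47 [504.2 138.3 160.8] [3.136e+00 2.000e-03 2.602e+00] q [ 0.08  0.56 -0.59  1.91  0.42  0.79  0.29] F [ 0.8 -0.9  0.1] 28.5
target [ 496.  -171.8  146. ]
shift cm [-15.22 -27.05   1.35] rv [ 0.511 -0.674  1.217] rows 7.4 11.9
```

>>> carry_out:
  series:
    - [[-1.8,-3.2,-1,0,0,0.12,2],[-3.6,-6.4,-2,0,0,0.24,2],[-5.4,-9.6,-3,0,0,0.36,2],[-7.2,-12.8,-3.5,0,0,0.48,2],[-9,-16,-3.5,0,0,0.6,2]]

```text
clock: 16.88
eef_pos: [498.9, -50.5, 194.3]
tool_rot: [3.139, 0.002, 1.997]
force: [1.2, 0.7, -1.0]
width: 28.2
```

```bash
python3 gob.py 120 5
```

```text
16.88 [498.9 -50.5 194.3] [3.139e+00 2.000e-03 1.997e+00] q [ 0.36  0.46 -0.45  1.93  0.27  0.81  0.19] F [ 1.2  0.7 -1. ] 28.2
target [ 499.6 -158.2  160.1]
shift cm [-9.83 -4.4   3.42] rv [ 0.272 -0.753  0.647] rows 2.7 8.2
```

>>> carry_out:
  series:
    - [[-1.5,-0.6,0,0.035,-0.09,0.08,2],[-3,-1.3,0,0.07,-0.18,0.16,2],[-5,-2.2,0,0.1,-0.28,0.24,2],[-7,-3.1,0.5,0.135,-0.37,0.32,2],[-8.5,-3.8,1,0.17,-0.46,0.4,2]]

```text
clock: 17.3
eef_pos: [499.6, -143.6, 184.1]
tool_rot: [-3.067, 0.481, 1.612]
force: [-0.9, 0.4, -0.8]
width: 28.2
```

```bash
python3 gob.py 90 5
```

```text
17.3 [ 499.6 -143.6  184.1] [-3.067  0.481  1.612] q [-0.06  0.53 -0.07  1.94  0.66  0.92 -0.58] F [-0.9  0.4 -0.8] 28.2
target [ 494.1 -178.7  138.9]
shift cm [-1.   -0.27  5.65] rv [ 0.105 -0.293  0.253] rows 1.4 3.2
```

>>> carry_out:
  series:
    - [[-0.5,-0.1,0.5,0.035,-0.1,0.085,2],[-0.9,-0.2,1.5,0.07,-0.2,0.17,2],[-1,-0.27,2.5,0.105,-0.293,0.253,2],[-1,-0.27,4,0.105,-0.293,0.253,2],[-1,-0.27,4,0.105,-0.293,0.253,2]]

```text
clock: 17.72
eef_pos: [494.3, -167.8, 148.8]
tool_rot: [-3.127, 0.783, 1.331]
force: [-1.2, -0.3, -0.6]
width: 27.9
```

```bash
python3 gob.py 50 4; python3 - <<'E'
from h import *
import pickle
d=grab("wrist");pickle.dump(d,open("w18.pkl","wb"));cv2.imwrite("pics/w18.png",d["img"])
d=grab("side");crop(d,190,200,400,400,3,"pics/s18.png")
E
```

```text
17.72 [ 494.3 -167.8  148.8] [-3.127  0.783  1.331] q [-0.26  0.75  0.08  1.88  0.74  1.06 -0.99] F [-1.2 -0.3 -0.6] 27.9
target [ 487.1 -205.3  109.9]
shift cm [0.04 0.27 5.45] rv [-0.002 -0.002  0.013] rows 1.3 0.1
```

View pics/w18.png

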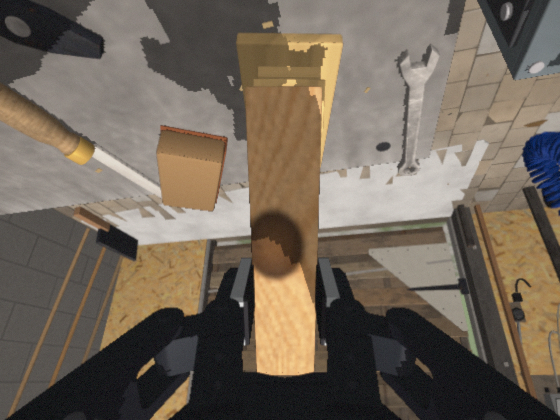

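View pics/s18.png

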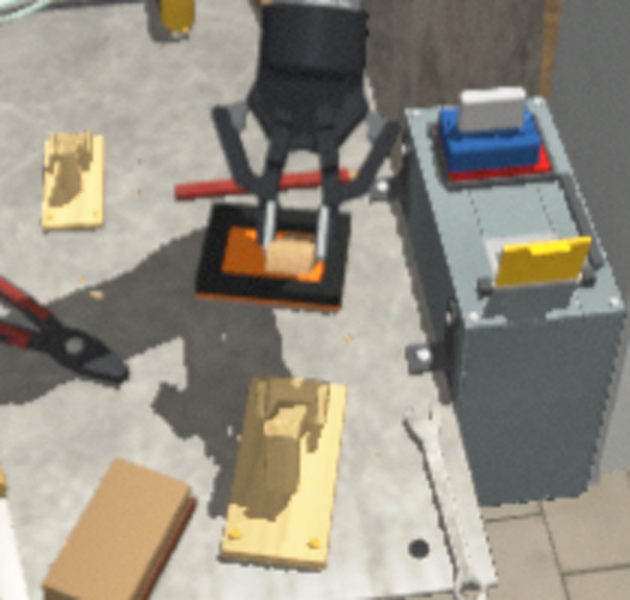

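```bash
python3 - <<'E'
from gob import *
import pickle
d=pickle.load(open("w18.pkl","rb")); W=cloud(d); T=d['T']@np.linalg.inv(d['T_tool_cam']); Q=(W-T[:3,3])@T[:3,:3]
m=np.zeros(Q.shape[:2],bool); m[80:372,235:335]=1
m&=(abs(Q[...,1])<20)&(abs(Q[...,2]+39)<6)
P=Q[m]; print(len(P)); print(cv2.minAreaRect(P[:,:2].astype(np.float32)), np.percentile(P[:,0],[.5,99.5]),'z',np.median(P[:,2]))
A=np.c_[P[:,:2],np.ones(len(P))];print(np.linalg.lstsq(A,P[:,2],rcond=None)[0])
E
```

```text
19586
((17.93072509765625, 0.030065536499023438), (138.3203582763672, 39.98683166503906), 0.23922500014305115) [-49.13226065  86.59638308] z -40.09885575543022
[-1.49119929e-03 -2.17320233e-03 -4.00591190e+01]
```

>>> carry_out:
  series:
    - [[0,0.2,1.5,0,0,0.01,2],[0,0.25,3,0,0,0.013,2],[0,0.25,4,0,0,0.013,2],[0,0.25,4,0,0,0.013,2],[0,0.25,4,0,0,0.013,2]]

```text
clock: 18.23
eef_pos: [490.0, -197.5, 124.3]
tool_rot: [3.136, 0.781, 1.303]
force: [0.6, 0.9, -0.8]
width: 28.6
```

```bash
sed -i 's/16,0,-30.5/16.6,0,-31/' gob.py; python3 gob.py 2 4
```

```text
18.23 [ 490.  -197.5  124.3] [3.136 0.781 1.303] q [-0.23  0.78  0.11  1.91  0.79  0.98 -1.03] F [ 0.6  0.9 -0.8] 28.6
target [ 478.3 -238.9   76.1]
shift cm [ 0.34 -0.08  6.46] rv [-0.001 -0.004 -0.007] rows 1.6 0.1
```

>>> carry_out:
  series:
    - [[0,-0.05,1.5,0,0,0,2],[0.1,-0.05,3,0,0,-0.004,2],[0.2,-0.05,4.3,0,0,-0.004,2],[0.2,-0.05,5,0,0,-0.004,2],[0.2,-0.05,5,0,0,-0.004,2]]

```text
clock: 18.65
eef_pos: [480.6, -230.1, 86.6]
tool_rot: [3.141, 0.782, 1.31]
force: [0.5, -0.0, -0.3]
width: 28.2
```

```bash
cd .;python3 gob.py 1 4;  python3 - <<'E'
from h import *
d=grab("side");crop(d,220,250,380,400,4,"pics/s19.png")
d=grab("wrist");cv2.imwrite("pics/w19.png",d["img"])
E
```

```text
18.65 [ 480.6 -230.1   86.6] [3.141 0.782 1.31 ] q [-0.19  0.84  0.14  1.95  0.86  0.88 -1.08] F [ 0.5 -0.  -0.3] 28.2
target [ 478.1 -239.6   75.4]
shift cm [ 0.1  -0.    1.49] rv [-0.002 -0.003 -0.002] rows 0.4 0.0
```

View pics/s19.png

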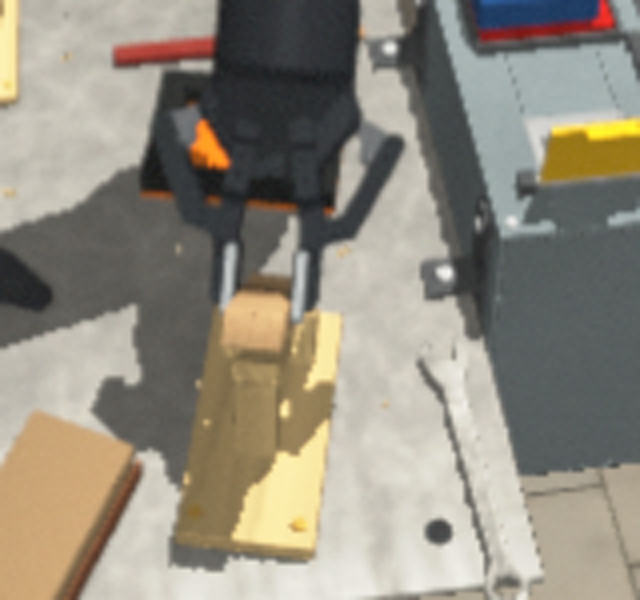

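View pics/w19.png

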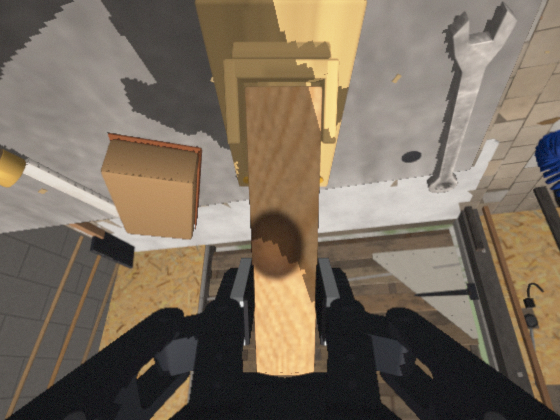

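>>> carry_out:
  series:
    - [[0.05,0,0.4,0,0,0,2],[0.1,0,0.8,0,0,0,2],[0.1,0,1.2,0,0,0,2],[0.1,0,1.4,0,0,0,2],[0.1,0,1.4,0,0,0,2]]

```text
clock: 19.17
eef_pos: [478.3, -238.8, 75.8]
tool_rot: [3.141, 0.782, 1.311]
force: [0.4, -0.3, -0.7]
width: 28.5
```

```bash
cd .;python3 gob.py 0 4
```

```text
19.17 [ 478.3 -238.8   75.8] [3.141 0.782 1.311] q [-0.18  0.86  0.15  1.96  0.88  0.85 -1.1 ] F [ 0.4 -0.3 -0.7] 28.5
target [ 477.9 -240.3   74.6]
shift cm [-0.03 -0.    0.19] rv [-0.001 -0.003 -0.001] rows 0.0 0.0
```

>>> carry_out:
  series:
    - [[0,0,0.2,0,0,0,2],[0,0,0.25,0,0,0,2],[0,0,0.2,0,0,0,3.5],[0,0,0.2,0,0,0,5.5],[0,0,0.2,0,0,0,5.5]]

```text
clock: 19.58
eef_pos: [478.5, -239.8, 74.6]
tool_rot: [3.14, 0.782, 1.311]
force: [0.4, 0.4, -0.7]
width: 54.7
```

>>> carry_out:
  series:
    - [[0,0,-0.2,0,0,0,6],[0,0,-1.5,0,0,0,6],[0,0,-4,0,0,0,6],[0,0,-7,0,0,0,6],[0,0,-10,0,0,0,6]]

```text
clock: 20.0
eef_pos: [495.9, -171.1, 146.3]
tool_rot: [-3.141, 0.782, 1.311]
force: [0.9, -0.3, 0.5]
width: 60.1
```

```bash
cd .;python3 goa.py 112 90; cat > ma.py <<'E'
from goa import *
import pickle,sys
d=grab("wrist");cv2.imwrite("pics/"+sys.argv[1],d["img"]); W=cloud(d); Rt,a,n=Ra(); b=np.cross(a,n)
Q=(W-C)@np.stack([b,a,n],1)
m=(abs(Q[...,0])<20)&(Q[...,1]<30)&(Q[...,1]>-85)&(abs(Q[...,2])<14)
P=Q[m];print(len(P));
for ax in range(3): print('ban'[ax],np.round(np.percentile(P[:,ax],[1,5,25,50,75,95,99]),1))
f=P[(P[:,2]>5)&(P[:,1]<20)]
if len(f): print('topface rect',cv2.minAreaRect(f[:,:2].astype(np.float32)),'slope',np.polyfit(f[:,1],f[:,2],1))
E
python3 ma.py w20.png
```

```text
20.0 [ 495.9 -171.1  146.3] [-3.141  0.782  1.311] q [-0.26  0.75  0.09  1.88  0.75  1.05 -1.  ] F [ 0.9 -0.3  0.5] 60.1
target [ 467.  -281.6  251.2]
shift cm [-15.49   0.04   0.61] rv [-1.000e-03  1.567e+00 -3.000e-03] rows 3.7 12.5
4831
b [-14.1 -12.8  -6.8   0.5   8.   14.   15.2]
a [-68.5 -64.  -41.2 -15.4   8.4  25.8  28.9]
n [ 7.7  8.1  8.7  9.2  9.6 10.3 10.7]
topface rect ((0.5727882385253906, -25.071258544921875), (29.977401733398438, 90.23633575439453), 0.3878791332244873) slope [3.63363755e-04 9.19397546e+00]
```

View pics/w20.png

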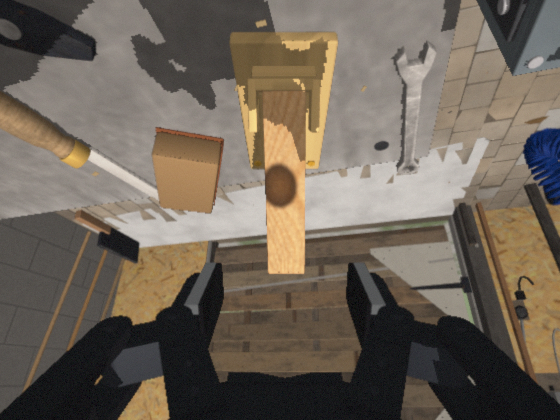

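Stick B lies in the rest against the stop (top +9.2, end −70, lateral +0.5). Swing over to grip its upper end.

>>> carry_out:
  series:
    - [[-2.5,0,-2.5,0,0.12,0,7],[-5,0,-4.5,0,0.24,0,7],[-7,0,-5.5,0,0.36,0,7],[-9,0,-5.5,0,0.48,0,8],[-11,0,-5,0,0.6,0,8.5]]

```text
clock: 20.47
eef_pos: [487.3, -212.1, 261.2]
tool_rot: [3.135, 0.18, 1.314]
force: [-0.1, -0.4, -1.2]
width: 85.0
```

```bash
cd .;python3 goa.py 112 60
```

```text
20.47 [ 487.3 -212.1  261.2] [3.135 0.18  1.314] q [ 0.32  0.39 -0.12  1.8   0.27  0.98 -0.21] F [-0.1 -0.4 -1.2] 85.0
target [ 467.  -281.6  221.2]
shift cm [-6.4  -0.24  5.23] rv [0.006 0.965 0.004] rows 2.0 7.7
```

>>> carry_out:
  series:
    - [[-1.5,0,0,0,0.12,0,8.5],[-3,0,0.5,0,0.24,0,8.5],[-4.5,0,1.5,0,0.36,0,8.5],[-5.5,-0.1,2.5,0,0.48,0,8.5],[-6.4,-0.2,3.5,0,0.6,0,8.5]]

```text
clock: 20.88
eef_pos: [465.5, -281.4, 236.8]
tool_rot: [3.137, -0.419, 1.311]
force: [-0.6, -0.5, -0.8]
width: 85.0
```

```bash
cd .;python3 goa.py 112 10
```

```text
20.88 [ 465.5 -281.4  236.8] [ 3.137 -0.419  1.311] q [ 0.93  0.57 -0.3   1.65 -0.25  1.12  0.53] F [-0.6 -0.5 -0.8] 85.0
target [ 467.  -281.6  171.2]
shift cm [-2.65  0.12  6.  ] rv [ 0.006  0.367 -0.001] rows 1.6 2.9
```

>>> carry_out:
  series:
    - [[-0.8,0,1.5,0,0.12,0,8.5],[-1.7,0,3,0,0.24,0,8.5],[-2.6,0.1,5,0,0.365,0,8.5],[-2.6,0.1,6,0,0.365,0,8.5],[-2.6,0.1,6,0,0.365,0,8.5]]

```text
clock: 21.3
eef_pos: [463.2, -278.7, 163.7]
tool_rot: [-3.126, -0.787, 1.297]
force: [-0.3, 0.3, 1.2]
width: 84.8
```

```bash
cd .;python3 ma.py w21.png; python3 goa.py 12 0
```

```text
2108
b [-13.4 -12.1  -6.2   1.3   8.6  14.5  15.8]
a [-71.6 -71.1 -70.2 -64.5 -28.8  14.5  26.6]
n [-8.  -6.4  1.5  8.7  8.9  9.2  9.3]
topface rect ((1.0670709609985352, -26.147014617919922), (29.869091033935547, 91.32521057128906), 0.6598621606826782) slope [0.01315971 9.09889599]
21.35 [ 465.8 -278.   168.2] [-3.136 -0.784  1.306] q [ 1.11  0.85 -0.39  1.57 -0.4   1.22  0.75] F [1.3 0.6 1.5] 85.0
target [ 485.  -213.2   90.5]
shift cm [-0.71  0.22 10.27] rv [-0.001  0.001 -0.004] rows 2.5 0.0
```

View pics/w21.png

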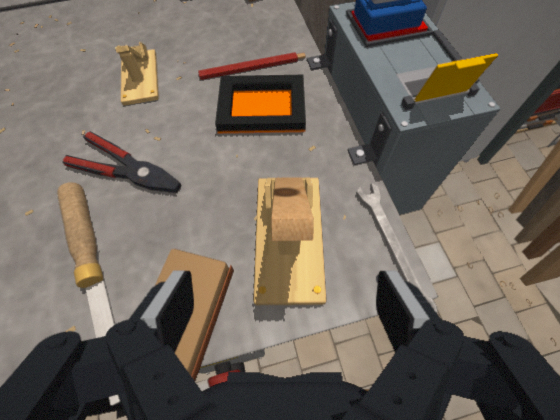

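>>> carry_out:
  series:
    - [[-0.3,0.2,2.5,0,0,0,8.5],[-0.5,0.3,5,0,0,0,8.5],[-0.5,0.3,7.5,0,0,0,8.5],[-0.5,0.3,8.8,0,0,0,8.5],[-0.5,0.3,8.8,0,0,0,8.5]]

```text
clock: 21.77
eef_pos: [486.1, -219.2, 107.0]
tool_rot: [3.137, -0.78, 1.321]
force: [0.2, -0.1, 1.6]
width: 85.4
```

```bash
cd .;python3 goa.py 12 0
```

```text
21.77 [ 486.1 -219.2  107. ] [ 3.137 -0.78   1.321] q [ 1.05  0.9  -0.41  1.69 -0.43  1.02  0.78] F [ 0.2 -0.1  1.6] 85.4
target [ 485.  -213.2   90.5]
shift cm [-0.76 -0.26  1.56] rv [-0.002  0.006  0.006] rows 0.4 0.1
```

>>> carry_out:
  series:
    - [[-0.3,-0.1,0.7,0,0,0,8.5],[-0.3,-0.1,1.4,0,0,0,8.5],[-0.3,-0.1,1.4,0,0,0,8.5],[-0.3,-0.1,1.4,0,0,0,8.5]]

```text
clock: 22.1
eef_pos: [486.0, -216.1, 92.7]
tool_rot: [3.14, -0.779, 1.313]
force: [0.4, -0.3, 0.3]
width: 85.1
```

```bash
cd .;python3 goa.py 12 0
```

```text
22.1 [ 486.  -216.1   92.7] [ 3.14  -0.779  1.313] q [ 1.04  0.92 -0.41  1.71 -0.43  0.99  0.79] F [ 0.4 -0.3  0.3] 85.1
target [ 485.  -213.2   90.5]
shift cm [ 0.03 -0.17  0.33] rv [ 0.002  0.006 -0.   ] rows 0.1 0.1
```

>>> carry_out:
  series:
    - [[0,0,0.3,0,0,0,8],[0,0,0.3,0,0,0,2],[0,0,0.3,0,0,0,2],[0,0,0.3,0,0,0,2],[0,0,0.3,0,0,0,2]]

```text
clock: 22.52
eef_pos: [486.2, -213.7, 89.8]
tool_rot: [3.141, -0.78, 1.311]
force: [0.4, -0.4, -0.5]
width: 32.1
```

>>> carry_out:
  series:
    - [[0,0,0,0,0,0,2],[0,0,0,0,0,0,2],[0,0,0,0,0,0,2]]

```text
clock: 22.77
eef_pos: [486.2, -213.8, 89.9]
tool_rot: [3.141, -0.78, 1.311]
force: [-1.1, -1.3, 1.7]
width: 29.1
```

```bash
cd .;python3 goa.py 12 0
```

```text
22.77 [ 486.2 -213.8   89.9] [ 3.141 -0.78   1.311] q [ 1.04  0.92 -0.41  1.71 -0.43  0.98  0.79] F [-1.1 -1.3  1.7] 29.1
target [ 485.  -213.2   90.5]
shift cm [ 0.06 -0.13 -0.02] rv [ 0.001  0.006 -0.001] rows 0.0 0.0
```

Gripped. Lift and carry to the slot as before.

>>> carry_out:
  series:
    - [[1.5,0,-1.5,0,0,0,2],[4,0,-4,0,0,0,2],[6.5,0,-6.5,0,0,0,2],[9,0,-9,0,0,0,2],[11,0,-11,0,0,0,2]]

```text
clock: 23.18
eef_pos: [486.8, -212.5, 247.8]
tool_rot: [3.139, -0.78, 1.313]
force: [1.2, -0.1, -1.1]
width: 28.8
```

```bash
python3 go.py 690.9 -84.8 240 3.1416 0 1.5708
```

```text
23.18 [ 486.8 -212.5  247.8] [ 3.139 -0.78   1.313] q [ 1.05  0.7  -0.43  1.64 -0.46  1.24  0.65] F [ 1.2 -0.1 -1.1] 28.8
shift cm [11.93 16.45 12.93] rv [ 0.103 -0.775 -0.245] rows 5.8 6.6
```

>>> carry_out:
  series:
    - [[2,2.8,2.1,0.015,-0.12,-0.04,2],[4,5.6,4.2,0.03,-0.23,-0.08,2],[6,8.4,6.4,0.045,-0.35,-0.12,2],[8,11.2,8.6,0.06,-0.47,-0.16,2],[10,14,10.8,0.075,-0.58,-0.2,2]]

```text
clock: 23.6
eef_pos: [661.6, -105.8, 240.7]
tool_rot: [3.11, -0.189, 1.526]
force: [0.3, -0.6, -1.6]
width: 29.2
```

```bash
python3 go.py 690.9 -84.8 225 3.1416 0 1.5708
```

```text
23.6 [ 661.6 -105.8  240.7] [ 3.11  -0.189  1.526] q [ 0.37  0.64 -0.25  1.41 -0.05  1.09  0.14] F [ 0.3 -0.6 -1.6] 29.2
shift cm [1.9  2.77 2.05] rv [ 0.036 -0.188 -0.047] rows 0.9 1.6
```

>>> carry_out:
  series:
    - [[1,1.4,0.5,0.018,-0.1,-0.025,2],[1.8,2.7,1,0.036,-0.188,-0.047,2],[1.8,2.7,2,0.036,-0.188,-0.047,2],[1.8,2.7,2,0.036,-0.188,-0.047,2],[1.8,2.7,2,0.036,-0.188,-0.047,2]]

```text
clock: 24.02
eef_pos: [687.0, -86.2, 222.4]
tool_rot: [-3.135, -0.006, 1.571]
force: [0.7, -0.8, 0.6]
width: 29.3
```

```bash
python3 - <<'E'
from h import *
d=grab("wrist");cv2.imwrite("pics/w23.png",d["img"]); W=cloud(d); T=d['T']@np.linalg.inv(d['T_tool_cam']); Q=(W-T[:3,3])@T[:3,:3]
m=np.zeros(Q.shape[:2],bool); m[195:290,235:335]=1
m&=(abs(Q[...,1])<30)&(Q[...,2]>-60)&(Q[...,2]<95)&(Q[...,0]>-5)&(Q[...,0]<25)
P=Q[m]
for z0 in range(-30,95,24):
    s=P[(P[:,2]>=z0)&(P[:,2]<z0+12)]
    if len(s)>4: print(z0,len(s),'x med',round(np.median(s[:,0]),1),'y',np.round(np.percentile(s[:,1],[3,50,97]),1))
print('bottom',np.percentile(P[:,2],99.5))
E
python3 go.py 690.9 -84.8 165 3.1416 0 1.5708
```

```text
-30 616 x med 9.4 y [-13.4   0.4  14.1]
-6 416 x med 9.5 y [-13.7   0.1  13.8]
18 290 x med 9.5 y [-14.1  -0.2  13.8]
42 222 x med 9.6 y [-14.3  -0.3  13.3]
66 165 x med 9.8 y [-14.5  -0.4  13. ]
bottom 77.49932443704262
24.07 [687.1 -88.2 223.1] [-3.136 -0.006  1.568] q [ 0.18  0.68 -0.16  1.35  0.11  1.12 -0.  ] F [ 0.  -1.  -0.3] 29.1
shift cm [0.31 0.41 5.81] rv [-0.005 -0.006 -0.002] rows 1.4 0.1
```

View pics/w23.png

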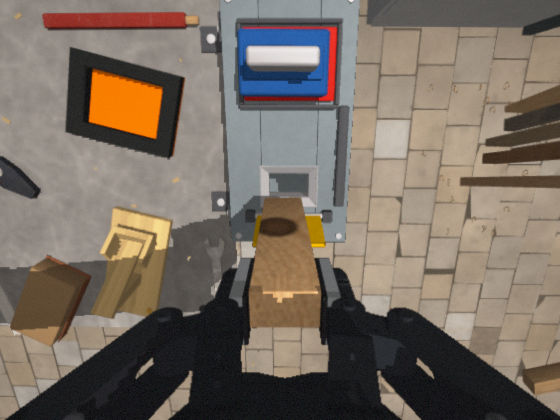

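The stick hangs upright in the grip and the flap is still open. Descend in stages.

>>> carry_out:
  series:
    - [[0.2,0.25,1.5,-0.004,-0.006,0,2],[0.2,0.25,3,-0.004,-0.006,0,2],[0.2,0.25,4.5,-0.004,-0.006,0,2],[0.2,0.25,5.2,-0.004,-0.006,0,2],[0.2,0.25,5.2,-0.004,-0.006,0,2]]

```text
clock: 24.48
eef_pos: [688.5, -86.8, 170.0]
tool_rot: [-3.138, -0.0, 1.567]
force: [-0.0, 0.3, -0.4]
width: 29.0
```

>>> carry_out:
  series:
    - [[0,0,0,0,0,0,2],[0,0,0,0,0,0,2]]

```text
clock: 24.65
eef_pos: [690.9, -85.2, 172.8]
tool_rot: [3.139, -0.0, 1.569]
force: [-0.2, -0.2, -0.8]
width: 28.8
```

```bash
python3 go.py 690.9 -84.4 95 3.1416 0 1.5708
```

```text
24.65 [690.9 -85.2 172.8] [ 3.139 -0.     1.569] q [ 0.17  0.73 -0.16  1.4   0.12  1.02 -0.02] F [-0.2 -0.2 -0.8] 28.8
shift cm [ 0.08 -0.02  7.78] rv [ 0.002 -0.    -0.002] rows 1.9 0.0
```

>>> carry_out:
  series:
    - [[0.05,0,0.6,0,0,0,2],[0.05,0,1.2,0,0,0,2],[0.05,0,1.8,0,0,0,2],[0.05,0,2.4,0,0,0,2],[0.05,0,3,0,0,0,2]]

```text
clock: 25.07
eef_pos: [690.1, -83.5, 140.7]
tool_rot: [-3.141, -0.0, 1.571]
force: [0.4, 0.7, -0.3]
width: 29.2
```

```bash
python3 go.py 690.9 -84.4 95 3.1416 0 1.5708
```

```text
25.07 [690.1 -83.5 140.7] [-3.141 -0.     1.571] q [ 0.16  0.76 -0.16  1.43  0.13  0.96 -0.02] F [ 0.4  0.7 -0.3] 29.2
shift cm [-0.1   0.09  4.57] rv [-0. -0. -0.] rows 1.1 0.0
```

>>> carry_out:
  series:
    - [[-0.05,0.05,1,0,0,0,2],[-0.05,0.05,2,0,0,0,2],[-0.05,0.05,3,0,0,0,2],[-0.05,0.05,4,0,0,0,2],[-0.05,0.05,4.6,0,0,0,2]]

```text
clock: 25.48
eef_pos: [689.8, -84.0, 93.5]
tool_rot: [-3.14, -0.001, 1.571]
force: [-0.2, -0.3, -0.0]
width: 28.7
```

>>> carry_out:
  series:
    - [[0,0,0,0,0,0,5.5],[0,0,0,0,0,0,5.5],[0,0,0,0,0,0,5.5],[0,0,0,0,0,0,5.5]]

```text
clock: 25.82
eef_pos: [691.4, -84.1, 96.3]
tool_rot: [3.14, -0.0, 1.57]
force: [0.2, -0.4, 0.6]
width: 55.0
```

>>> carry_out:
  series:
    - [[0,0,-3,0,0,0,5.5],[0,0,-7,0,0,0,5.5],[0,0,-11,0,0,0,5.5],[0,0,-14,0,0,-0.06,6]]

```text
clock: 26.15
eef_pos: [692.0, -84.1, 239.9]
tool_rot: [3.137, 0.0, 1.631]
force: [0.5, -1.0, 0.2]
width: 60.2
```

```bash
python3 - <<'E'
from h import *
import pickle
d=grab("wrist");cv2.imwrite("pics/w24.png",d["img"]);pickle.dump(d,open("w24.pkl","wb")); W=cloud(d);x,y,z=[W[...,i] for i in range(3)]
m=(x>630)&(x<750)&(y>-20)&(y<90)&(z>125)&(z<150)
P=W[m];print('rib',len(P),cv2.minAreaRect(P[:,:2].astype(np.float32)),np.median(P,0))
m=(x>640)&(x<740)&(y>-20)&(y<90)&(z>95)&(z<115)
P=W[m];print('base',len(P),cv2.minAreaRect(P[:,:2].astype(np.float32)),np.median(P,0))
E
python3 go.py 690 31 190 3.1416 0 3.1416
```

```text
rib 1448 ((685.8222045898438, 29.65276336669922), (14.368328094482422, 54.02207946777344), 89.7066650390625) [685.68906799  28.86196798 139.81746824]
base 3954 ((685.8790283203125, 29.86834144592285), (52.80169677734375, 76.47647857666016), 89.6158676147461) [685.8176837   22.68533858 104.41010397]
26.2 [695.5 -84.4 246.5] [3.126e+00 2.000e-03 1.635e+00] q [ 0.18  0.67 -0.18  1.32  0.12  1.15  0.05] F [2.9 0.4 5. ] 60.1
shift cm [11.56  0.11  5.63] rv [ 0.011  0.013 -1.506] rows 3.1 12.1
```

View pics/w24.png

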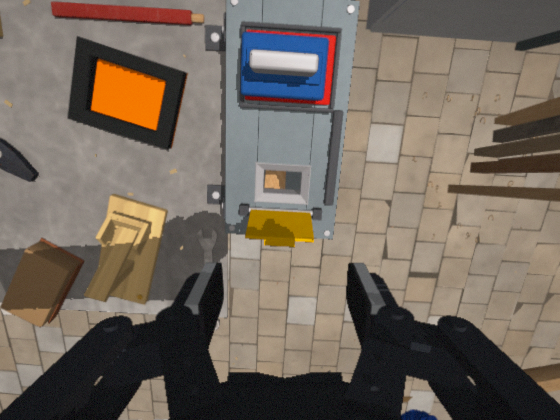

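The slot shows wood at (275,180). I check how deep it lies.

```bash
python3 - <<'E'
from h import *
import pickle
d=grab("wrist"); W=cloud(d)
crop(d,235,140,335,220,6,"pics/w25.png")
for r in range(168,200,4): print(r,[tuple(int(v) for v in W[r,c]) for c in range(262,306,5)])
E
```

```text
168 [(673, -70, 64), (678, -70, 64), (684, -70, 63), (690, -69, 64), (695, -69, 64), (701, -68, 65), (706, -68, 64), (712, -68, 65), (717, -67, 67)]
172 [(668, -98, -52), (676, -98, -52), (683, -97, -52), (690, -97, -52), (699, -105, -96), (707, -105, -98), (715, -104, -98), (712, -73, 63), (717, -71, 68)]
176 [(669, -102, -44), (676, -102, -44), (683, -102, -45), (691, -102, -46), (699, -110, -91), (707, -110, -93), (715, -110, -93), (712, -77, 64), (718, -76, 67)]Traceback (most recent call last):
  File "<stdin>", line 5, in <module>
  File "<stdin>", line 5, in <genexpr>
ValueError: cannot convert float NaN to integer
```

View pics/w25.png

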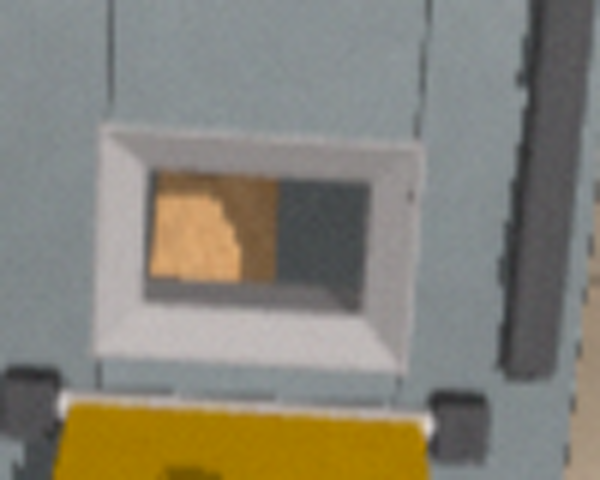

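```bash
python3 - <<'E'
from h import *
d=grab("wrist"); W=cloud(d)
s=read_state();print(s['clock'],s['eef_pos'])
x,y,z=[W[...,i] for i in range(3)]
m=(x>660)&(x<725)&(y>-140)&(y<0)&(z<30)
P=W[m]; print(len(P))
st=P[(P[:,0]<694)&(P[:,2]<20)]; fl=P[P[:,0]>697]
for n,p in(('stick',st),('floor',fl[fl[:,2]<20])):
    print(n,len(p),p.min(0),p.max(0)); 
    A=np.c_[p[:,:2],np.ones(len(p))];print(np.linalg.lstsq(A,p[:,2],rcond=None)[0])
E
```

```text
26.3 [693.06325979 -84.20104407 239.98150421]
656
stick 359 [ 662.53294298 -124.53294678 -101.94172807] [693.93707801 -93.6095853  -28.72041308]
[   0.74939936   -0.77138007 -636.26088504]
floor 263 [ 697.63775119 -127.13092467 -101.40839643] [ 721.15763871 -101.93448919  -78.87529913]
[ 3.61381065e-03 -8.18841823e-01 -1.85995958e+02]
```

Stick B lies at about 115–120 mm below the plate on the slope, so it is well inside. Now fetch the weight (rib at 685.8, 29.7, top 139.8).

>>> carry_out:
  series:
    - [[2,0,0,0,0,-0.12,7],[4,0.1,0,0,0,-0.24,8],[6,0.2,0,0,0,-0.36,8.5],[8,0.3,0,0,0,-0.48,8.5],[10,0.4,1,0,0,-0.6,8.5]]

```text
clock: 26.72
eef_pos: [689.3, 17.0, 226.3]
tool_rot: [3.14, 0.001, 2.236]
force: [0.1, 0.0, 0.1]
width: 85.0
```

```bash
python3 go.py 685.8 29.7 170 3.1416 0 3.1416
```

```text
26.72 [689.3  17.  226.3] [3.140e+00 1.000e-03 2.236e+00] q [ 0.12  0.69 -0.34  1.36  0.23  1.13  0.42] F [0.1 0.  0.1] 85.0
shift cm [1.22 0.5  5.63] rv [ 0.001  0.002 -0.906] rows 1.4 7.2
```

>>> carry_out:
  series:
    - [[0.3,0.1,0.5,0,0,-0.12,8.5],[0.6,0.2,1,0,0,-0.24,8.5],[0.9,0.3,1.5,0,0,-0.36,8.5],[1.1,0.4,2,0,0,-0.48,8.5],[1.2,0.5,3,0,0,-0.6,8.5]]

```text
clock: 27.13
eef_pos: [685.0, 29.0, 195.0]
tool_rot: [3.141, -0.0, 2.837]
force: [0.3, 0.1, 0.2]
width: 85.0
```

```bash
python3 go.py 685.8 29.7 150 3.1416 0 3.1416
```

```text
27.13 [685.  29. 195.] [ 3.141 -0.     2.837] q [ 0.18  0.73 -0.48  1.4   0.36  1.09  0.9 ] F [0.3 0.1 0.2] 85.0
shift cm [-0.05  0.09  4.5 ] rv [ 0.    -0.    -0.305] rows 1.1 2.4
```

>>> carry_out:
  series:
    - [[-0.02,0,1,0,0,-0.12,8.5],[-0.05,0.09,2.5,0,0,-0.24,8.5],[-0.05,0.09,3.5,0,0,-0.305,8.5],[-0.05,0.09,4.5,0,0,-0.305,8.5],[-0.05,0.09,4.5,0,0,-0.305,8.5]]

```text
clock: 27.55
eef_pos: [684.0, 28.6, 147.2]
tool_rot: [-3.141, -0.005, 3.133]
force: [-1.2, -0.5, 0.4]
width: 85.0
```

```bash
cat > mw.py <<'E'
from h import *
import sys
z0,z1=float(sys.argv[1]),float(sys.argv[2])
d=grab("wrist");cv2.imwrite("pics/"+sys.argv[3],d["img"]); W=cloud(d); T=d['T']@np.linalg.inv(d['T_tool_cam']); Q=(W-T[:3,3])@T[:3,:3]
m=(W[...,2]>z0)&(W[...,2]<z1)&(abs(Q[...,1])<25)&(abs(Q[...,0])<60)
n,l,st,_=cv2.connectedComponentsWithStats(m.astype(np.uint8)); k=1+np.argmax(st[1:,4]); m=l==k
P=W[m];print(len(P),cv2.minAreaRect(P[:,:2].astype(np.float32)),np.median(P,0)); print('tool',cv2.minAreaRect(Q[m][:,:2].astype(np.float32)))
E
python3 mw.py 134 144 w26.png; python3 go.py 685.8 29.7 81 3.1416 0 3.1416
```

```text
1873 ((685.729248046875, 29.650793075561523), (13.926629066467285, 54.55940628051758), 89.8469467163086) [682.76918566  29.72215097 140.09631094]
tool ((-1.7930240631103516, 1.0610861778259277), (13.926589012145996, 54.559993743896484), 89.68031311035156)
27.6 [684.8  28.8 148.7] [-3.141e+00 -3.000e-03  3.133e+00] q [ 0.21  0.79 -0.54  1.45  0.44  1.03  1.13] F [ 1.1 -0.   0.6] 84.8
shift cm [-0.12  0.09  6.77] rv [-0.    -0.003 -0.008] rows 1.6 0.1
```

View pics/w26.png

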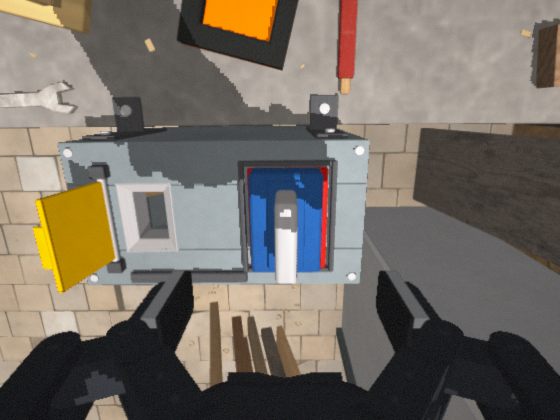

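>>> carry_out:
  series:
    - [[-0.1,0.1,2,0,-0.003,-0.008,8.5],[-0.1,0.1,4,0,-0.003,-0.008,8.5],[-0.1,0.1,5.8,0,-0.003,-0.008,8.5],[-0.1,0.1,6.6,0,-0.003,-0.008,8.5],[-0.1,0.1,6.6,0,-0.003,-0.008,8.5]]

```text
clock: 28.02
eef_pos: [686.0, 29.9, 83.0]
tool_rot: [-3.141, 0.0, -3.141]
force: [-0.7, -0.0, -0.3]
width: 84.8
```

```bash
python3 go.py 685.8 29.7 82 3.1416 0 3.138
```

```text
28.02 [686.   29.9  83. ] [-3.141  0.    -3.141] q [ 0.19  0.86 -0.51  1.5   0.49  0.91  1.1 ] F [-0.7 -0.  -0.3] 84.8
shift cm [ 0.02 -0.02  0.1 ] rv [-0.     0.     0.005] rows 0.0 0.0
```

>>> carry_out:
  series:
    - [[0,0,0.1,0,0,0.003,4],[0,0,0.1,0,0,0.003,0.5],[0,0,0.1,0,0,0.003,0.5],[0,0,0.1,0,0,0.003,0.5],[0,0,0.1,0,0,0.003,0.5]]

```text
clock: 28.43
eef_pos: [687.7, 30.3, 84.5]
tool_rot: [3.141, 0.005, 3.14]
force: [-0.0, 0.3, 0.6]
width: 24.9
```

>>> carry_out:
  series:
    - [[0,0,0,0,0,0,0.5],[0,0,0,0,0,0,0.5],[0,0,0,0,0,0,0.5],[0,0,0,0,0,0,0.5]]

```text
clock: 28.77
eef_pos: [687.5, 29.7, 84.3]
tool_rot: [-3.141, 0.004, 3.14]
force: [-1.2, -2.1, 6.0]
width: 13.2
```

```bash
python3 go.py 502.8 -2.6 125 3.1416 0 2.884
```

```text
28.77 [687.5  29.7  84.3] [-3.141  0.004  3.14 ] q [ 0.19  0.86 -0.51  1.5   0.49  0.91  1.1 ] F [-1.2 -2.1  6. ] 13.2
shift cm [18.45 -3.27 -4.14] rv [0.    0.004 0.256] rows 4.6 2.0
```

>>> carry_out:
  series:
    - [[0,0,-2,0,0,0,0.5],[0,0,-4.5,0,0,0,0.5],[3,-0.6,-6,0,0,0.06,0.5],[7,-1.2,-6,0,0,0.13,0.5],[11,-2,-6,0,0,0.2,0.5]]

```text
clock: 29.18
eef_pos: [575.2, 11.2, 142.4]
tool_rot: [3.139, 0.002, 2.938]
force: [-1.3, -0.6, -7.4]
width: 12.8
```

```bash
python3 go.py 504.5 -2.9 130 3.1416 0 2.884
```

```text
29.18 [575.2  11.2 142.4] [3.139e+00 2.000e-03 2.938e+00] q [ 0.25  0.64 -0.51  1.79  0.4   0.82  0.92] F [-1.3 -0.6 -7.4] 12.8
shift cm [ 6.64 -2.82  1.22] rv [0.002 0.002 0.054] rows 1.8 0.4
```

>>> carry_out:
  series:
    - [[3,-1.3,0.2,0,0,0.05,0.5],[5,-2.2,0.6,0,0,0.054,0.5],[6.2,-2.7,1.2,0,0,0.054,0.5],[6.5,-2.8,1.2,0,0,0.054,0.5],[6.5,-2.8,1.2,0,0,0.054,0.5]]

```text
clock: 29.6
eef_pos: [506.0, -4.3, 130.1]
tool_rot: [3.141, 0.0, 2.887]
force: [1.1, -0.6, -8.2]
width: 13.1
```

```bash
cat > mt.py <<'E'
from h import *
import sys
d=grab("wrist");cv2.imwrite("pics/"+sys.argv[1],d["img"]); W=cloud(d);x,y,z=[W[...,i] for i in range(3)]
hsv=cv2.cvtColor(d['img'],cv2.COLOR_BGR2HSV)
m=(x>420)&(x<590)&(y>-80)&(y<72)&(z>15.5)&(z<21)&(hsv[...,2]<90)
P=W[m];print('tray',len(P),cv2.minAreaRect(P[:,:2].astype(np.float32)))
T=d['T']@np.linalg.inv(d['T_tool_cam']); Q=(W-T[:3,3])@T[:3,:3]
b=(hsv[...,0]>100)&(hsv[...,0]<130)&(hsv[...,1]>120)&(abs(Q[...,2]+26)<8)&(abs(Q[...,1])<40)
b[:, :]&=(abs(Q[...,0])<60)
if b.sum()>20:
    P=Q[b];print('weight base top in tool',len(P),cv2.minAreaRect(P[:,:2].astype(np.float32)),np.median(P,0),P.max(0))
E
python3 mt.py w28.png;python3 go.py 504.5 -2.9 60 3.1416 0 2.884
```

```text
tray 3547 ((473.2660217285156, 5.374519348144531), (91.69762420654297, 58.3370475769043), 75.38990783691406)
weight base top in tool 5506 ((14.233744621276855, 0.599945068359375), (50.22148132324219, 51.00633239746094), 0.28181132674217224) [ 23.95616211   0.23128045 -20.02059305] [ 39.44054487  25.98488473 -18.00078928]
29.65 [508.2  -3.7 130.6] [3.140e+00 3.000e-03 2.887e+00] q [ 0.28  0.57 -0.49  1.98  0.41  0.69  0.86] F [ 0.   0.1 -7.1] 12.8
shift cm [ 0.4  -0.03  7.06] rv [0.002 0.003 0.003] rows 1.7 0.0
```

View pics/w28.png

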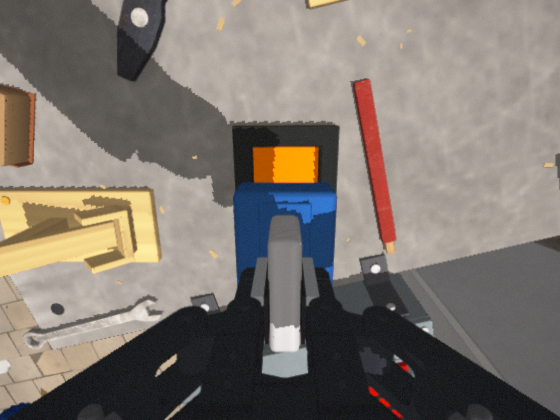

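>>> carry_out:
  series:
    - [[0.1,0,2,0,0,0,0.5],[0.2,0,4.5,0,0,0.002,0.5],[0.2,0,7,0,0,0.002,0.5],[0.2,0,9,0,0,0.002,0.5],[0.2,0,9.3,0,0,0.002,0.5]]

```text
clock: 30.07
eef_pos: [505.8, -2.9, 34.9]
tool_rot: [3.141, -0.001, 2.885]
force: [-0.1, -0.1, -7.4]
width: 13.2
```

>>> carry_out:
  series:
    - [[0,0,0,0,0,0,0.5],[0,0,0,0,0,0,0.5]]

```text
clock: 30.23
eef_pos: [507.8, -2.8, 38.5]
tool_rot: [3.139, 0.005, 2.885]
force: [0.7, 0.4, -7.3]
width: 12.9
```

```bash
python3 mt.py w29.png;python3 go.py 504.5 -2.8 11 3.1416 0 2.885
```

```text
tray 10801 ((502.73193359375, -2.2464218139648438), (92.05237579345703, 119.54475402832031), 75.51726531982422)
weight base top in tool 5557 ((13.336338996887207, 0.4428119659423828), (51.98169708251953, 51.429351806640625), 0.05315534025430679) [ 23.81911966   0.71767984 -20.02986289] [ 39.32967559  26.15526962 -18.00009909]
30.28 [508.   -2.9  39. ] [3.139 0.006 2.885] q [ 0.19  0.71 -0.36  2.04  0.53  0.47  0.74] F [-0.   0.3 -7.2] 13.4
shift cm [ 0.36 -0.09  2.8 ] rv [ 0.003  0.006 -0.   ] rows 0.7 0.1
```

View pics/w29.png

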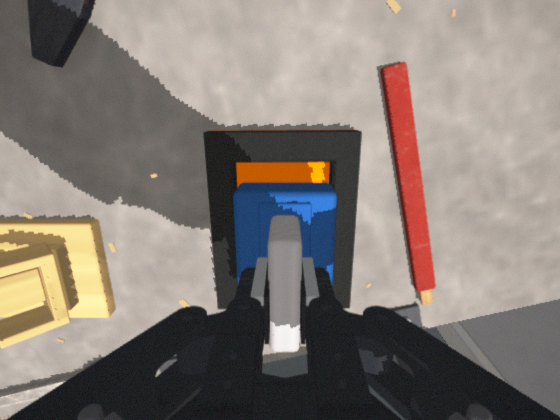

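>>> carry_out:
  series:
    - [[0.3,-0.1,0.5,0,0.003,0,0.5],[0.3,-0.1,0.7,0,0.003,0,0.5],[0.3,-0.1,0.7,0,0.003,0,0.5],[0.3,-0.1,0.7,0,0.003,0,0.5]]

```text
clock: 30.62
eef_pos: [503.0, -3.9, 31.2]
tool_rot: [3.14, 0.0, 2.884]
force: [-0.7, -0.2, -7.7]
width: 12.9
```

```bash
python3 go.py 504.2 -2.8 11 3.1416 0 2.885
```

```text
30.62 [503.   -3.9  31.2] [3.14  0.    2.884] q [ 0.19  0.72 -0.35  2.05  0.54  0.45  0.74] F [-0.7 -0.2 -7.7] 12.9
shift cm [-0.08  0.14  2.03] rv [ 0.001  0.    -0.001] rows 0.5 0.0
```

>>> carry_out:
  series:
    - [[-0.08,0.1,0.4,0,0,0,0.5],[-0.08,0.1,0.8,0,0,0,0.5],[-0.08,0.1,1.2,0,0,0,0.5],[-0.08,0.1,1.6,0,0,0,0.5],[-0.08,0.1,1.9,0,0,0,0.5]]

```text
clock: 31.03
eef_pos: [503.7, -3.0, 11.3]
tool_rot: [3.141, -0.001, 2.884]
force: [0.8, -0.5, -8.2]
width: 13.2
```

```bash
python3 go.py 504.2 -2.8 11 3.1416 0 2.885; python3 mt.py w30.png
```

```text
31.03 [503.7  -3.   11.3] [ 3.141e+00 -1.000e-03  2.884e+00] q [ 0.16  0.76 -0.32  2.06  0.57  0.41  0.71] F [ 0.8 -0.5 -8.2] 13.2
shift cm [-0.04  0.03  0.03] rv [ 0.001 -0.001 -0.001] rows 0.0 0.0
tray 13653 ((493.52142333984375, 0.00682830810546875), (92.26933288574219, 100.86018371582031), 75.50177764892578)
weight base top in tool 5528 ((13.118980407714844, 0.3375396728515625), (51.44575119018555, 52.5379638671875), 89.85078430175781) [ 23.7293884    0.23396987 -20.01871351] [ 39.43623729  26.05922445 -18.00314068]
```

View pics/w30.png

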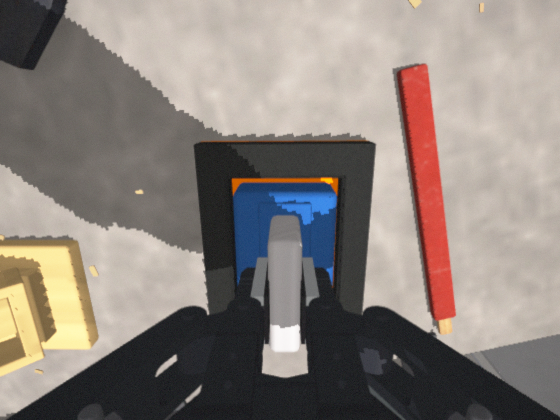

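The weight is sunk in the pocket, with orange play visible round it. Settle and release.

>>> carry_out:
  series:
    - [[0,0,0.1,0,0,0,0.5],[0,0,0.15,0,0,0,0.5],[0,0,0.1,0,0,0,3],[0,0,0.1,0,0,0,6],[0,0,0.1,0,0,0,6]]

```text
clock: 31.5
eef_pos: [505.1, -2.8, 11.7]
tool_rot: [3.14, 0.002, 2.885]
force: [-0.6, -0.5, 0.5]
width: 48.6
```

>>> carry_out:
  series:
    - [[0,0,0,0,0,0,6],[0,0,-2,0,0,0,6],[0,0,-5,0,0,0,6],[0,0,-8,0,0,0,6],[0,0,-12,0,0,0,6]]

```text
clock: 31.92
eef_pos: [502.6, -3.2, 131.2]
tool_rot: [3.141, -0.003, 2.885]
force: [0.6, -0.6, -0.5]
width: 60.1
```

>>> carry_out:
  series:
    - [[0,0,-4,0,0,0,6],[0,0,-8,0,0,0,6],[0,0,-12,0,0,0,6],[0,0,-14,0,0,0,6],[0,0,-14,0,0,0,6]]

```text
clock: 32.33
eef_pos: [507.2, -2.7, 276.3]
tool_rot: [3.138, 0.01, 2.884]
force: [0.2, -0.1, 1.0]
width: 59.9
```

```bash
python3 mw.py 55 75 w31.png; python3 mt.py w31.png; python3 go.py; python3 - <<'E'
from h import *
d=grab("side");cv2.imwrite("pics/s31.png",d["img"])
E
```

```text
490 ((502.7762756347656, -2.1180877685546875), (12.297651290893555, 52.938907623291016), 75.1994400024414) [501.60897277  -1.76555761  66.2583559 ]
tool ((6.629030227661133, -1.3059654235839844), (12.3035249710083, 52.98198699951172), 89.99970245361328)
tray 3224 ((503.0926818847656, -2.2611732482910156), (91.65824127197266, 119.39854431152344), 75.5794677734375)
32.43 [504.1  -3.5 271.7] [3.141e+00 2.000e-03 2.884e+00] q [ 0.38  0.39 -0.6   1.81  0.25  1.02  0.99] F [-0.  -0.  -0.4] 59.9
```

View pics/w31.png

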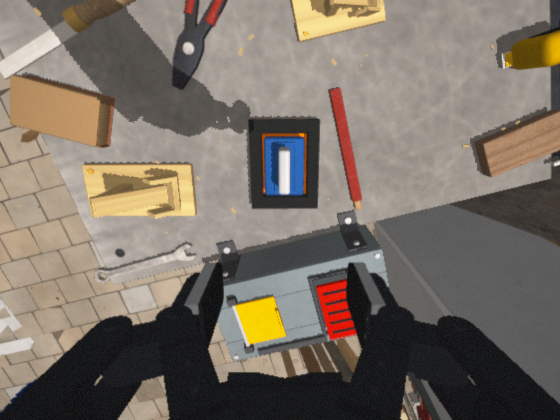

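View pics/s31.png

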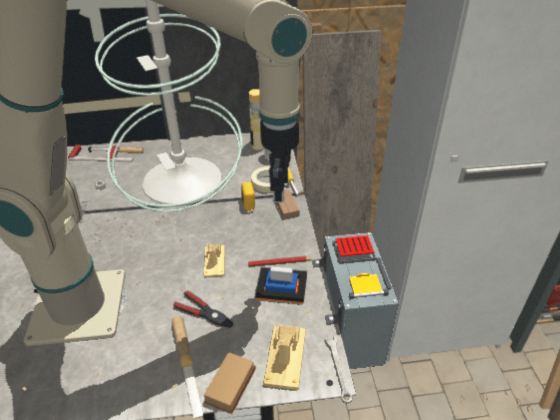

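The weight's rib is at (502.8, −2.1) with its top at 66 mm, so it stands on the floor within 1 mm of the pocket centre. The flap is shut and the bystanders are unmoved. Handing in.

```bash
python3 -c "
from cell import *
print(finish_job())"
```

```text
the job is handed in; nothing more can be done
None
```

The job is done and handed in at about 32.5 s of the 72 s allowed; `finish_job` gave no verdict. I stood the weight on the pad, dropped stick A through the slot, laid stick B in the rest and let go. Then I took stick B by its upper end, dropped it too, and put the weight back in its pocket.

**Last checks:**
- **Weight:** its rib is about 0.5 mm from the tray centre and its top is at 66 mm, so it stands on the pocket floor.
- **Flap:** shut in both the wrist and side views.
- **Bystanders:** those in view in the last two pictures look unmoved. I compared by eye and did not measure them.
- **Robot:** it touches nothing.
- **Stick B:** after its drop, the part visible through the slot lay about 115 mm below the plate, on the slope.
- **Stick A:** I never measured it inside the box. The slot was empty after its drop, and stick B seemed to lie on it.

**What disagreed:**
- **Fingertips:** the wrist depth put them about 30 mm short of the reported TCP. The first grip on the weight closed just above the rib, pressing with about 5 N, and I redid it 32 mm lower with the offset allowed for.
- **Measured pose:** it swung by several mm after fast moves, so I let it settle before each fit.

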